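# Put the setting block away and hold a bracket home in the squareness gauge

## Task

The squareness gauge has just been zeroed: first put its setting block (the medium gauge block, standing on the gauge's table) back upright and fully down in its own slot in the wooden rack, the one whose length fits it. Then stand the angle bracket on the gauge's table with its leg to the fence and its end against the end stop, and press it firmly home with one diagonal push, down and towards the fence, so that it sits on table and fence together with the dial indicator's probe and the seating pin both pushed in flush. Finish while still holding that push, for the reading; leave the other things on the bench where they are.

Things in the scene. Friction and masses are not known exactly. Their poses are not given: they have to be found in the camera images.
- gauge: fixed squareness gauge: grey base 118 x 124 mm, ground steel table, steel fence across its far side, dial indicator lying face up behind the fence. Origin: on the worktop straight below the middle of the fence's front face. +x away from the robot, square to the fence (fence face at x = 0, table at x = -82 to 0), +y to the left along the fence, z up
- gauge_table: the gauge's ground steel table, 82 mm deep and 112 mm wide (same frame as the gauge); its top is 22 mm above the worktop. Table, fence, stop and pins are smooth (friction about 0.2)
- fence: the gauge's fence (same frame as the gauge): upright steel bar 106 mm wide, 14 mm thick (x = 0 to 14), standing 33 mm above the table. The dial indicator behind it reaches to x = 85 mm, 60 mm above the worktop. About 15 N towards the fence with 10 N down seats a bracket well, springs and friction included
- stop (a point): middle of the face of the end stop, a small dark block on the right of the gauge's table, axes as the gauge. The face looks to +y, at x = -34 to -18 and y = -27 mm in the gauge's frame; the block is 16 mm long, 12 mm thick and stands 11 mm above the table; this point is 5.5 mm above the table
- probe (a joint): spring plunger of the dial indicator, coming 4 mm out of the fence face at y = 0, 26 mm above the table. 0 = fully out, grows as it is pushed into the fence, 0.004 = flush with the fence face; spring force 0.7 N when out, 2.1 N when flush
- seat_pin (a joint): spring seating pin, 13 mm across with a conical tip, coming 3 mm up out of the table at x = -14, y = -2 mm in the gauge's frame. 0 = fully up, grows as it is pushed down, 0.003 = flush with the table; spring force 1.4 N when up, 2.7 N when flush, so it can lift the fence side of a bracket that merely lies on it (leg leaning up to 0.1 rad off the fence)
- bracket: loose aluminium angle bracket, L-shaped, 0.11 to 0.18 kg: foot 45 (x) x 50 (y) x 12 mm thick, upright leg 12 mm thick along the foot's +x edge, 46 mm high over all; 8 mm holes. Origin: underside, middle of the foot. +x from the foot's free edge (x = -22.5) to the back of the leg (x = 22.5), z up; inside corner along y at x = 10.5, z = 12 mm. Starts standing on its foot, leg away from the robot
- bracket_leg (a point): middle of the bracket's upright leg above the foot: 16.5 mm in +x from the bracket's origin, 29 mm up; axes as the bracket. The leg is 12 mm thick in x, 50 mm wide in y and reaches 17 mm above this point. Pressed home in the gauge it lies at x = -6 mm, 51 mm up in the gauge's frame, and at y = -2 mm with the bracket touching the end stop
- setting_block: the setting block, the same as setting_block_center, 0.05 kg; this origin lies on one of its flat 20 x 30 mm faces
- setting_block_center (a point): centre of the setting block, the medium plain steel gauge block: 20 mm wide, 30 mm tall, 9 mm thick, standing upright on the gauge's table at the start, in front of the probe. Its own axes: x along the 20 mm width, y along the 30 mm height (up), z through the 9 mm thickness
- slot_medium (a point): middle of the mouth of the setting block's own slot, in a hardwood holder 26 mm above the worktop; x across the slot (11 mm, for the 9 mm thickness), y along it (22 mm, for the 20 mm width), z up. 13 mm deep, edges chamfered 1.5 mm: fully down the block's centre is 2 mm above this point. Three equal holders stand 39 mm apart in a tray, in any order, each labelled with a dark bar as long as its block is wide
- slot_large (a point): the same point of the large block's slot (37 mm long, 11 mm across), which is empty and not to be used
- slot_small (a point): the same point of the small block's slot (14 mm long), in which the small block stands, 17 mm proud
- signal_analyser: the large fixed instrument on the right, an obstacle: case 380 mm wide (y = -0.29 to 0.09 m) and 340 mm deep, 200 mm high, with a raised carrying handle that reaches from y = -0.32 to 0.12 m and to 280 mm above the worktop; origin: middle of its foot on the worktop
- small_block: bystander: small steel gauge block 12 x 30 x 9 mm standing in its slot in the rack; origin half-way up on one of its flat faces
- large_block: bystander: large steel gauge block 35 x 30 x 9 mm lying flat on the worktop; origin: middle of its underside
- loupe: bystander: black eye loupe, 38 mm across, 43 mm high, standing on the worktop; origin: middle of its underside
- tweezers: bystander: steel tweezers 124 mm long lying on the worktop; origin: middle of its underside
Mind the look-alikes: they are no part of the job. What is shaped like the bracket but pink or turquoise is not meant.

How it is judged:
On the way, in this order (a step that is already met when the one before it is completed fails the run):
1. the setting block stands fully down in its own slot, let go (x of setting_block_center in the frame of slot_medium between -0.0035 and 0.0035 m and y of setting_block_center in the frame of slot_medium between -0.0035 and 0.0035 m and z of setting_block_center in the frame of slot_medium between -0.0005 and 0.0045 m and angle between the y axis of setting_block_center and the z axis of slot_medium, either way round below 0.12 rad and contact force between setting_block and the fingers below 0.2 N), for 0.2 s.
2. the bracket is pressed home on fence and table, probe and seating pin in (x of bracket_leg in the frame of gauge between -0.008 and -0.004 m and z of bracket_leg in the frame of gauge between 0.049 and 0.053 m and y of bracket_leg in the frame of gauge between -0.0045 and 0.0025 m and angle between the x axis of bracket_leg and the x axis of gauge, either way round below 0.04 rad and angle between bracket_leg's own z axis and vertical below 0.04 rad and value of joint probe above 0.003 m and value of joint seat_pin above 0.002 m and contact force between bracket and fence above 1.5 N and contact force between bracket and gauge_table above 1.5 N and contact force between bracket and the fingers above 3 N), for 0.2 s.
At the end, for the whole second after the job is handed in: Block released in its own slot, upright, fully down (2.5 mm). Bracket held still by the fingers (over 3 N), back within 2 mm of the fence, foot within 2 mm of the table, square (0.04 rad), end within 4.5 mm of the stop; probe in over 3, pin over 2 mm; over 1.5 N on fence and on table (all of step 1 and all of step 2 and linear speed of bracket below 0.01 m/s); the arm keeps its last pose, push and grip.
It fails at once if small block is moved more than 12 mm (distance of small_block from where it was at the start of the episode above 0.012 m).
It fails at once if large block is moved more than 25 mm (distance of large_block from where it was at the start of the episode above 0.025 m).
It fails at once if loupe is moved more than 25 mm (distance of loupe from where it was at the start of the episode above 0.025 m).
It fails at once if tweezers is moved more than 25 mm (distance of tweezers from where it was at the start of the episode above 0.025 m).
It also fails if it takes over 64 s, if anything falls off the work surface, if the arm or the gripper's body presses on something with over 40 N, if the wrist force passes 120 N, or if a joint passes its speed limit or range.

## Robot

A 7-joint arm with a two-finger parallel gripper is mounted at the origin on a cart in front of the work surface, level with it; the furniture and walls round the work are solid. World frame = base frame: x ahead of the robot, y to its left, z up, the work surface at z = 0. Lengths are in m, angles in rad, forces in N, time in s.
With the tool pointing down it reaches from about 0.375 to 0.925 m from the base axis. Payload 3.1 kg.
Tool frame: the origin (TCP) lies at the very end of the fingers, on their centre line; the grasp point (between the pads) lies 19 mm behind it; z points along the fingers, y is the direction in which the jaws open and shut (so a half turn about z gives the same grasp; the last joint's range is limited). The gripper opens to 85 mm and grips with 20 to 120 N. Pads are 22 mm wide; open, the fingers measure 114 mm over their backs; the gripper's body (76 mm by 85 mm) begins 54 mm behind the grasp point. The pads swing forward as they close: fully open they stand 13 mm farther back than shut.
Start: joints at [-1.216, 0.383, 0.044, 1.598, -0.018, 1.161, -0.05], TCP at [0.284, 0.585, 0.231] pointing down, gripper open.
Joint ranges: [-2.61, 2.61], [-0.41, 2.15], [-1.48, 1.57], [0, 2.5], [-1.57, 4.71], [0.05, 1.97], [-2.85, 2.85]. Speed limits (rad/s): [2.79, 2.79, 3.14, 3.14, 3.14, 3.14, 3.14].

## Interface

Orientations are given as a rotation vector (axis times angle).
In Python, from plant import status, eyes, bot, spot_in, outline_of, tip_of gives the robot as it stands.
- The arm moves only by the tool carry_out, never from a script. Its argument "series" is one flat list of numbers, 4 for each row, row after row: the shift along the world's x, y, z in m, then the turn about the world's z in rad. A call has 1 to 8 rows; each row is the pose to reach, as a shift and turn from the pose commanded when the call began; what a row does not reach only later rows make up. A row lasts 1/10 s, in which the tool goes at most 50 mm and 8.59 degrees, less where a joint would pass 70% of its speed; a pose out of reach is approached as far as the arm can. A call with a gripper value outside its range is refused whole. "grip" is the opening, from 0 (shut) to 1 (fully open), set as the call begins (left out, the last holds). The fingers move at their own pace and stop on an object; the grip force is fixed at half the most. Time passes only in rows, so rows that repeat a pose let the fingers close. It gives the time, the measured TCP pose, the force and the opening at its end, in the units of the state.
- status.get_state(): the state, without advancing time (a new reading comes with each control period).
- eyes.read_camera(name): name is "side" or "top"; returns a dict with "pixels" (420x560x3 uint8, red, green, blue), "depth" (420x560 float32, m along the optical axis (not along the pixel's ray), 0 where there is no reading), "intrinsics" (3x3 intrinsics, pixels), "eye" and "rotation" of the camera in the world. Camera axes: x right, y down, z forward; pixel columns grow to the right and rows downward; lengths in m; the calibration is good to about 2 mm. A picture is of the moment at which its call begins.
- bot.close_job(): hands the job in, once; it reports no verdict.
Trained networks look in a picture, given as the dict that the camera call returned (one of the last four; its "shot" number tells which), for a name from the list of things; names that differ only in an ending like _2 or _b are one class to them, and where a whole thing is asked for, a point or a joint stands for the part that bears it (a point fixed in the world has none). Each returns a list of dicts, best first, with "confidence" (0 to 1); they miss things now and then, are a little off and sometimes report something else, mostly with a low value. They report only what shows in the picture. A call takes as long as a camera call. They do not tell look-alikes from the thing itself.
- spot_in(picture, label): "xyz" ([x, y, z] in m, in world coordinates, good to about 4 mm: the middle of the surface that is visible of it).
- outline_of(picture, label): "mask" (420x560 bool, what is visible of it).
- tip_of(picture, label): "xyz" ([x, y, z] in m, in world coordinates, good to about 4 mm: a listed point, or the origin of a listed thing).
The state is a dict: "clock": time; "joint_positions": joint angles; "dq": joint speeds; "joint_torque": joint torques, N m; "eef_pos": TCP position; "ee_rot": TCP orientation; "force": force on the tool from outside, world axes, zero at the start; "ft_torque": the same for the moment, N m; "width": opening from 0.0 (shut) to 1.0 (fully open).
Only numpy, scipy, OpenCV 4.12 (cv2) and the standard library are available. Lean on these libraries where they do the work, as an engineer would, in place of code of your own. Each camera call takes 0.05 s, during which the arm holds its last target.

## Working session

There is one attempt and no reset: what is moved stays moved. The work goes in short steps, Python scripts to look and compute and a tool call to move; the robot and the scene stay as the last step left them, time stands still between calls to the robot, and variables do not carry over. Pictures are saved under pics/ and viewed, and the job is handed in when it is done.

Besides the shell and the picture viewer there is one more tool, called as a command line: name --argument value ..., lists and objects as JSON in quotes. carry_out: Moves the arm, as the interface text tells. Its arguments: {"type":"object","properties":{"series":{"type":"array","items":{"type":"number"}},"grip":{"type":"number"}},"required":["series"]}

```bash
ls; mkdir -p pics; cat > h.py <<'E'
import numpy as np, cv2
from plant import status, eyes, bot, spot_in, outline_of, tip_of
def save(p,name,crop=None,scale=1):
    im=p["pixels"][:,:,::-1]
    if crop: r0,r1,c0,c1=crop; im=im[r0:r1,c0:c1]
    if scale!=1: im=cv2.resize(im,None,fx=scale,fy=scale,interpolation=cv2.INTER_CUBIC)
    cv2.imwrite("pics/"+name,im)
def cloud(p):
    d=p["depth"];K=np.array(p["intrinsics"]);v,u=np.mgrid[:d.shape[0],:d.shape[1]]
    X=np.stack([(u-K[0,2])/K[0,0]*d,(v-K[1,2])/K[1,1]*d,d],-1)
    return X@np.array(p["rotation"]).T+np.array(p["eye"])
def proj(p,X):
    K=np.array(p["intrinsics"]);c=(np.asarray(X)-np.array(p["eye"]))@np.array(p["rotation"])
    return (c@K.T)[...,:2]/c[...,2:3]
E
python3 - <<'E'
from h import *
import pickle
print(status.get_state())
for n in ("side","top"):
    p=eyes.read_camera(n); save(p,n+"0.png"); pickle.dump(p,open(n+"0.pkl","wb"))
    print(n,p["eye"],np.array(p["rotation"]).round(3).tolist(),np.array(p["intrinsics"]).tolist(),p["shot"])
    for l in ["gauge","fence","stop","probe","bracket","bracket_leg","setting_block_center","setting_block","slot_medium","slot_large","slot_small","small_block"]:
        t=tip_of(p,l); print(l,[(np.round(a["xyz"],3).tolist(),round(a["confidence"],2)) for a in t[:4]])
E
```

```text
pics
{'clock': 0.0, 'joint_positions': array([-1.21579512,  0.3838503 ,  0.04382213,  1.599609  , -0.01789126,
        1.16118115, -0.04993402]), 'dq': array([ 0.00093391,  0.00162955, -0.00013828, -0.00042448, -0.00052491,
        0.00035653,  0.00061512]), 'joint_torque': array([-4.94731958e-04, -4.33470726e+01,  1.02427650e+00, -2.49515766e+01,
        1.06035895e-02,  1.13394271e-02, -5.03757121e-06]), 'eef_pos': array([0.2839499 , 0.58363623, 0.22986086]), 'ee_rot': array([-0.70500453, -3.06099942,  0.00410994]), 'force': array([ 0.02092499, -0.11878992,  0.62159081]), 'ft_torque': array([0.04347786, 0.00316611, 0.04507172]), 'width': 1.003773455173074}
side [-0.09488521  1.22250164  0.56630406] [-0.647, 2.332, -1.547] [[540.7162859841796, 0.0, 265.41820900326917], [0.0, 540.7162859841796, 202.27100457376446], [0.0, 0.0, 1.0]] 1
gauge [([0.628, 0.27, 0.002], 0.87)]
fence [([0.626, 0.269, 0.002], 0.64)]
stop [([0.594, 0.248, 0.032], 0.8)]Traceback (most recent call last):
  File "<stdin>", line 8, in <module>
ValueError: it knows: bracket, bracket_leg, fence, gauge, gauge_table, large_block, loupe, setting_block, setting_block_center, signal_analyser, slot_large, slot_medium, slot_small, small_block, stop, tweezers
```

```bash
sed -i 's/np.array(p\["rotation"\])/cv2.Rodrigues(np.array(p["rotation"],float))[0]/g' h.py; cat h.py | tail -9
python3 - <<'E'
from h import *
import pickle
for n in ("side","top"):
    p=eyes.read_camera(n); save(p,n+"0.png"); pickle.dump(p,open(n+"0.pkl","wb"))
    print(n,p["eye"],p["rotation"],np.array(p["intrinsics"])[0,0],p["shot"])
    for l in ["gauge","stop","bracket","setting_block_center","slot_medium","slot_large","slot_small"]:
        t=tip_of(p,l); print(l,[(np.round(a["xyz"],3).tolist(),round(a["confidence"],2)) for a in t[:4]])
print(status.get_state()["clock"])
E
```

```text
if scale!=1: im=cv2.resize(im,None,fx=scale,fy=scale,interpolation=cv2.INTER_CUBIC)
    cv2.imwrite("pics/"+name,im)
def cloud(p):
    d=p["depth"];K=np.array(p["intrinsics"]);v,u=np.mgrid[:d.shape[0],:d.shape[1]]
    X=np.stack([(u-K[0,2])/K[0,0]*d,(v-K[1,2])/K[1,1]*d,d],-1)
    return X@cv2.Rodrigues(np.array(p["rotation"],float))[0].T+np.array(p["eye"])
def proj(p,X):
    K=np.array(p["intrinsics"]);c=(np.asarray(X)-np.array(p["eye"]))@cv2.Rodrigues(np.array(p["rotation"],float))[0]
    return (c@K.T)[...,:2]/c[...,2:3]
side [-0.09488521  1.22250164  0.56630406] [-0.64692018  2.33226016 -1.54691432] 540.7162859841796 2
gauge [([0.433, 0.286, 0.028], 0.65), ([0.628, 0.269, 0.0], 0.61)]
stop [([0.598, 0.247, 0.03], 0.63)]
bracket [([0.378, 0.2, -0.003], 0.82), ([0.418, 0.29, 0.003], 0.67), ([0.672, 0.137, -0.0], 0.57)]
setting_block_center [([0.58, 0.285, 0.038], 0.61), ([0.595, 0.249, 0.031], 0.57), ([0.457, 0.429, 0.028], 0.18)]
slot_medium [([0.537, 0.417, 0.024], 0.82)]
slot_large [([0.497, 0.421, 0.026], 0.7)]
slot_small [([0.457, 0.428, 0.03], 0.67)]
top [0.39313522 0.19446303 1.05534648] [-2.17469129  2.19710729 -0.08814461] 425.2980612823889 3
gauge [([0.624, 0.274, -0.003], 0.88), ([0.456, 0.426, 0.031], 0.44)]
stop [([0.596, 0.252, 0.027], 0.86), ([0.308, 0.237, -0.006], 0.25)]
bracket [([0.419, 0.293, -0.001], 0.95), ([0.384, 0.205, 0.002], 0.92), ([0.669, 0.137, 0.003], 0.58)]
setting_block_center [([0.585, 0.277, 0.038], 0.42)]
slot_medium [([0.536, 0.419, 0.027], 0.65)]
slot_large [([0.424, 0.294, -0.003], 0.61), ([0.496, 0.422, 0.03], 0.58)]
slot_small [([0.458, 0.428, 0.023], 0.86)]
1.0
```

```bash
ls pics
```

```text
side0.png
top0.png
```

View pics/side0.png

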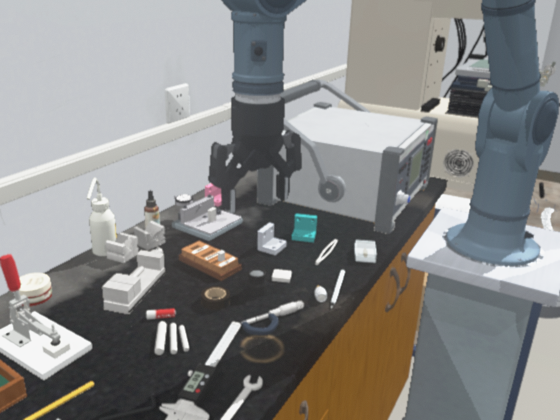

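View pics/top0.png

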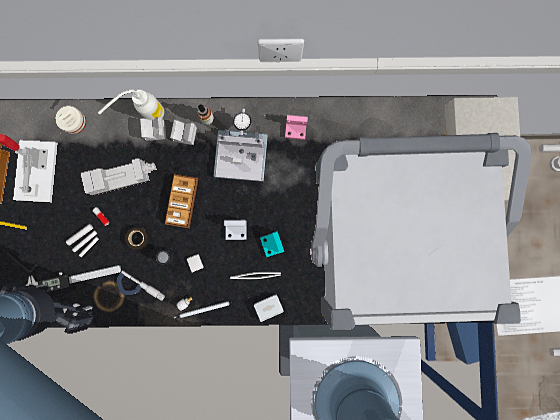

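```bash
python3 - <<'E'
from h import *
import pickle
p=pickle.load(open("top0.pkl","rb")); save(p,"top_crop.png",(100,290,150,300),4)
p=pickle.load(open("side0.pkl","rb")); save(p,"side_crop.png",(180,285,165,330),4.8)
E
```

```text
(no output)
```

View pics/top_crop.png

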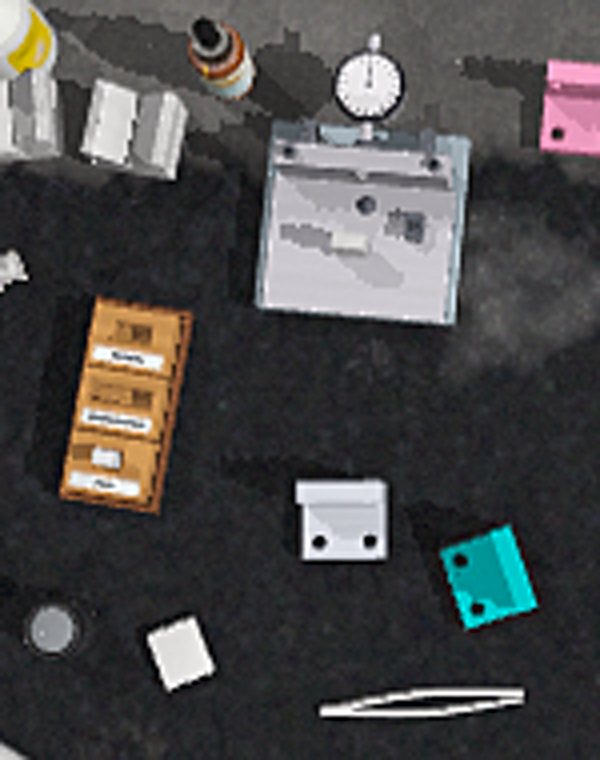

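View pics/side_crop.png

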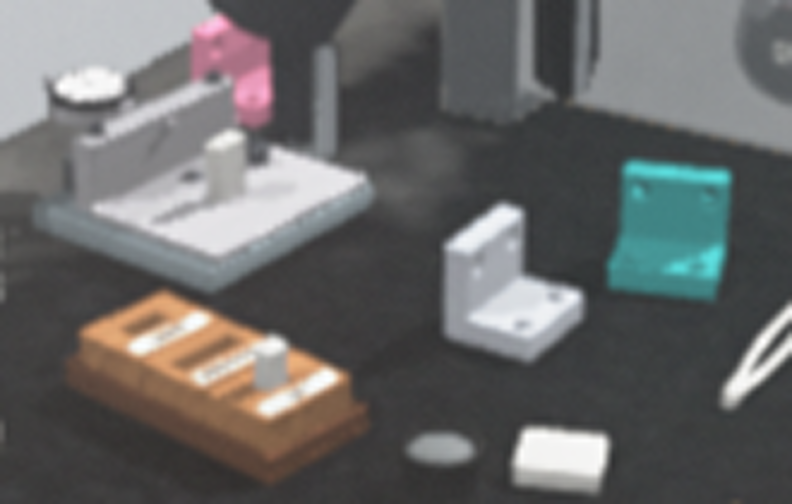

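```bash
python3 - <<'E'
from h import *
import pickle
for n in ("top","side"):
    p=pickle.load(open(n+"0.pkl","rb")); X=cloud(p)
    print(n,"bench z", [np.round(np.percentile(X[r,c,2].ravel(),[5,50,95]),4) for r,c in ((slice(200,210),slice(250,280)),)] if n=="top" else "")
    def band(c,r,z0,z1,nm):
        m=(np.linalg.norm(X[...,:2]-c,axis=-1)<r)&(X[...,2]>z0)&(X[...,2]<z1)
        q=X[m]
        if len(q)<5: print(nm,len(q));return
        rect=cv2.minAreaRect((q[:,:2]*1000).astype(np.float32))
        print(nm,len(q),"z",q[:,2].mean().round(4),q[:,2].std().round(4),"rect",np.round(rect[0],1),np.round(rect[1],1),round(rect[2],2))
    band([0.58,0.27],.1,.019,.025,"table")
    band([0.58,0.27],.1,.004,.019,"base")
    band([0.63,0.27],.07,.052,.058,"fence top")
    band([0.585,0.28],.03,.047,.056,"block top")
    band([0.497,0.421],.075,.023,.029,"holder")
    band([0.497,0.421],.085,.004,.022,"tray")
    band([0.457,0.428],.02,.038,.048,"small")
    band([0.42,0.293],.04,.043,.049,"leg top")
    band([0.42,0.293],.04,.009,.015,"foot top")
E
```

```text
top bench z [array([-0.0031, -0.0002,  0.0033])]
table 1327 z 0.0219 0.0015 rect [600.8 276. ] [121.9 116.9] 84.29
base 518 z 0.0146 0.0045 rect [580.8 268.6] [180.5 195.2] 2.11
fence top 478 z 0.0549 0.0015 rect [638.9 275.1] [93.1 98.3] 38.93
block top 34 z 0.0518 0.0021 rect [583.  282.5] [ 9.3 16.8] 0.01
holder 721 z 0.0259 0.0015 rect [490.2 423.3] [ 50.7 114.3] 79.98
tray 469 z 0.0115 0.0043 rect [491.1 417.8] [146.7 168.8] 27.85
small 22 z 0.0423 0.0019 rect [455.8 429.5] [12.5  8.3] 71.11
leg top 98 z 0.0458 0.0013 rect [432.6 289.5] [47.7  9.7] 89.26
foot top 230 z 0.012 0.0015 rect [410.7 289.1] [47.1 31.9] 89.4
side bench z 
table 614 z 0.0208 0.0012 rect [601.4 275.3] [116.4 118.1] 82.42
base 520 z 0.0129 0.0044 rect [601.2 278.7] [123.8 120.8] 84.92
fence top 199 z 0.0537 0.0012 rect [642.5 276.4] [89.5 90.5] 33.5
block top 24 z 0.0497 0.0013 rect [583.  281.7] [22.5 10.9] 87.63
holder 524 z 0.0247 0.001 rect [490.9 422. ] [ 53.  117.3] 80.82
tray 623 z 0.013 0.0051 rect [490.  423.6] [ 63.4 128.4] 81.56
small 22 z 0.0409 0.0014 rect [457.8 429. ] [14.1 10.2] 67.57
leg top 62 z 0.0446 0.001 rect [434.2 287.8] [52.4 14.6] 88.65
foot top 184 z 0.0111 0.0013 rect [415.5 288.8] [55.3 41.8] 85.6
```

```bash
cat >> h.py <<'E'
def ortho(p,cx,cy,half,z,ppm=5,img=None):
    # rectified: image up=+x, left=+y ; ppm px per mm
    n=int(2*half*ppm)
    c=np.array([[cx+half/1e3,cy+half/1e3,z],[cx+half/1e3,cy-half/1e3,z],[cx-half/1e3,cy-half/1e3,z],[cx-half/1e3,cy+half/1e3,z]])
    H=cv2.getPerspectiveTransform(np.float32([[0,0],[n,0],[n,n],[0,n]]),proj(p,c).astype(np.float32)+0.0)
    im=p["pixels"] if img is None else img
    o=cv2.warpPerspective(im,H,(n,n),flags=cv2.INTER_CUBIC|cv2.WARP_INVERSE_MAP)[:,:,::-1].copy()
    return o
def grid(o,cx,cy,half,ppm=5,step=10):
    for k in range(-int(half)//step*step,int(half)+1,step):
        a=int((half+k)*ppm)
        cv2.line(o,(a,0),(a,8),(0,255,255),1);cv2.line(o,(0,a),(8,a),(0,255,255),1)
    return o
E
python3 - <<'E'
from h import *
import pickle
T=pickle.load(open("top0.pkl","rb"));S=pickle.load(open("side0.pkl","rb"))
for nm,c,h,z,ppm in (("rack",(.497,.421),70,.026,4.2),("gauge",(.60,.275),75,.022,4),("brk",(.42,.29),38,.012,7.5)):
    o=[grid(ortho(p,*c,h,z,ppm),*c,h,ppm) for p in (T,S)]
    im=np.hstack(o); s=min(1,800/im.shape[1]); 
    cv2.imwrite(f"pics/or_{nm}.png",cv2.resize(im,None,fx=s,fy=s,interpolation=cv2.INTER_AREA)); print(nm,im.shape,s)
E
```

```text
rack (588, 1176, 3) 0.6802721088435374
gauge (600, 1200, 3) 0.6666666666666666
brk (570, 1140, 3) 0.7017543859649122
```

View pics/or_rack.png

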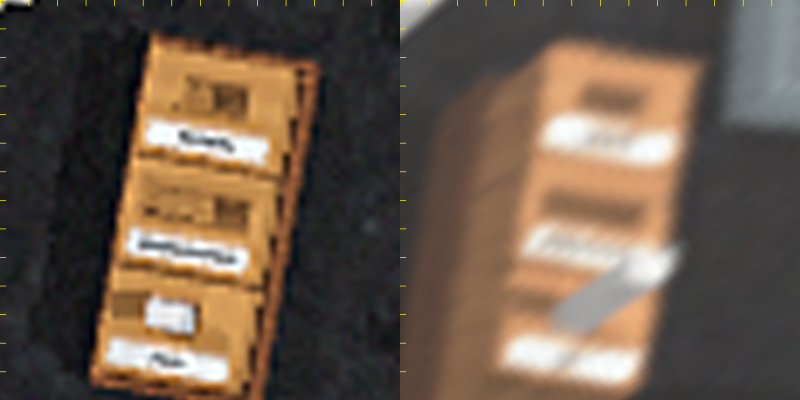

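View pics/or_gauge.png

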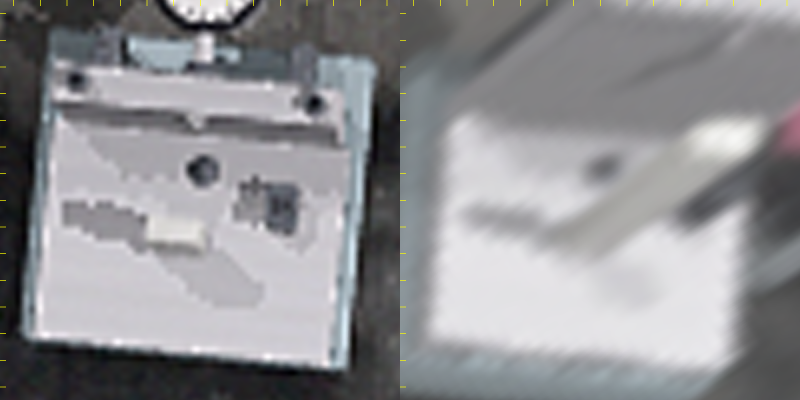

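View pics/or_brk.png

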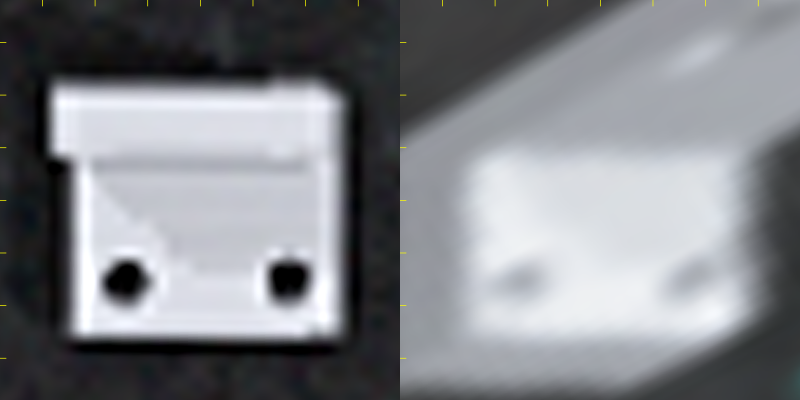

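```bash
cat >> h.py <<'E'
from scipy.optimize import least_squares
from scipy.ndimage import map_coordinates, gaussian_filter
def seg_pts(segs,n=25):
    return np.concatenate([np.linspace(a,b,n+2)[1:-1] for a,b in segs]),np.concatenate([np.tile((np.array(b)-a),(n,1)) for a,b in segs])
def fit(p,segs,x0,rng=2.5,iters=6,img=None):
    g=(p["pixels"] if img is None else img).astype(float).mean(-1); g=gaussian_filter(g,0.6)
    P,D=seg_pts([(np.array(a)/1e3,np.array(b)/1e3) for a,b in segs])
    x=np.array(x0,float); offs=np.arange(-rng,rng+.01,.1)
    def world(x,Q,t=True):
        c,s=np.cos(x[2]),np.sin(x[2]); R=np.array([[c,-s,0],[s,c,0],[0,0,1]])
        return Q@R.T+(np.array([x[0],x[1],0]) if t else 0)
    for it in range(iters):
        W=world(x,P); u=proj(p,W); u2=proj(p,W+world(x,D,False)*.01); t=u2-u; t/=np.linalg.norm(t,axis=1)[:,None]; nrm=np.stack([-t[:,1],t[:,0]],1)
        s=u[:,None,:]+offs[None,:,None]*nrm[:,None,:]
        v=map_coordinates(g,[s[...,1],s[...,0]],order=3)
        gr=np.abs(np.gradient(v,axis=1))*np.exp(-(offs/rng)**2)
        k=gr.argmax(1); best=offs[k]; w=gr[np.arange(len(k)),k]; w=np.minimum(w/np.median(w),1.5)
        tgt=u+best[:,None]*nrm
        def f(y): return w*(((proj(p,world(y,P))-tgt)*nrm).sum(1))
        r=least_squares(f,x,loss="soft_l1",f_scale=.3,x_scale=[.01,.01,.1]); x=r.x
        rng=max(1.2,rng*.8); offs=np.arange(-rng,rng+.01,.1)
    return x, np.median(np.abs(f(x)))
def rect(x0,x1,y0,y1,z): return [((x0,y0,z),(x1,y0,z)),((x1,y0,z),(x1,y1,z)),((x1,y1,z),(x0,y1,z)),((x0,y1,z),(x0,y0,z))]
GAUGE=[((-82,-56,22),(-82,56,22)),((-82,-56,22),(-10,-56,22)),((-82,56,22),(-10,56,22)),((0,-53,55),(0,53,55)),((0,-53,22),(0,53,22))]
BRK=rect(10.5,22.5,-25,25,46)+[((-22.5,-25,12),(-22.5,25,12)),((-22.5,-25,12),(10,-25,12)),((-22.5,25,12),(10,25,12))]
E
python3 - <<'E'
from h import *
import pickle
T=pickle.load(open("top0.pkl","rb"));S=pickle.load(open("side0.pkl","rb"))
for n,p in (("T",T),("S",S)):
    for nm,sg,x0 in (("gauge",GAUGE,(.628,.272,-.1)),("brk",BRK,(.418,.289,0)),("slotM",rect(-6.5,6.5,-12,12,26),(.533,.4157,-.163)),("slotL",rect(-6.5,6.5,-19.5,19.5,26),(.4946,.4232,-.163)),("block",rect(-4.5,4.5,-10,10,52),(.583,.282,-.05))):
        x,e=fit(p,sg,x0); print(n,nm,(x*[1e3,1e3,57.3]).round(2),"px err",round(e,2))
        sc=5 if nm in("gauge",) else 9
        u=proj(p,np.array([[x[0],x[1],.03]]))[0]; 
        P,_=seg_pts([(np.array(a)/1e3,np.array(b)/1e3) for a,b in sg],40)
        c,s=np.cos(x[2]),np.sin(x[2]);W=P@np.array([[c,-s,0],[s,c,0],[0,0,1]]).T+[x[0],x[1],0]
        hw=50 if nm=="gauge" else 25
        r0,c0=int(u[1])-hw,int(u[0])-hw
        im=cv2.resize(p["pixels"][r0:r0+2*hw,c0:c0+2*hw,::-1],None,fx=400/(2*hw),fy=400/(2*hw),interpolation=cv2.INTER_CUBIC)
        for q in ((proj(p,W)-[c0,r0]+.5)*400/(2*hw)): cv2.circle(im,tuple(np.int32(q)),1,(0,0,255),-1)
        cv2.imwrite(f"/tmp/{n}_{nm}.png",im)
import itertools
L=lambda f:cv2.imread(f"/tmp/{f}.png")
for nm in ("gauge","brk","slotM"): cv2.imwrite(f"pics/fit_{nm}.png",np.hstack([L("T_"+nm),L("S_"+nm)]))
cv2.imwrite("pics/fit_block.png",np.hstack([L("T_block"),L("S_block")]))
E
```

```text
T gauge [623.71 267.96  -5.68] px err 0.13
T brk [4.1667e+02 2.8878e+02 2.3000e-01] px err 0.13
T slotM [529.79 416.36  -9.28] px err 0.22
T slotL [493.36 429.22  -9.85] px err 0.08
T block [583.33 282.18  -4.73] px err 0.01
S gauge [623.24 274.58  -5.86] px err 0.1
S brk [417.45 287.47  -0.93] px err 0.2
S slotM [531.84 416.64 -10.53] px err 0.11
S slotL [492.39 416.42 -12.17] px err 0.14
S block [584.58 281.6   -2.15] px err 0.17
```

View pics/fit_gauge.png

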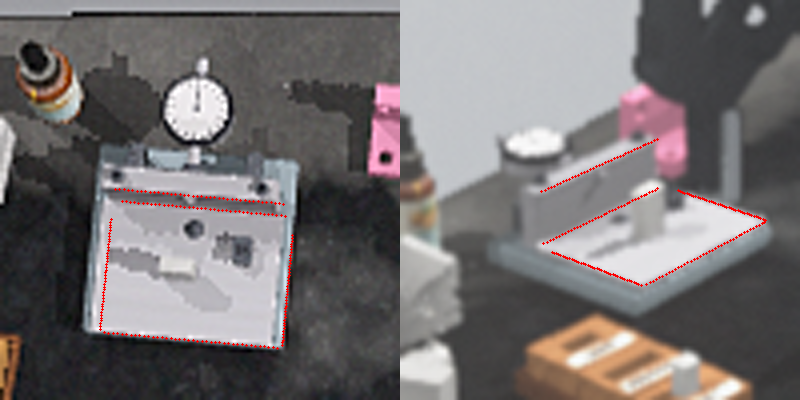

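View pics/fit_brk.png

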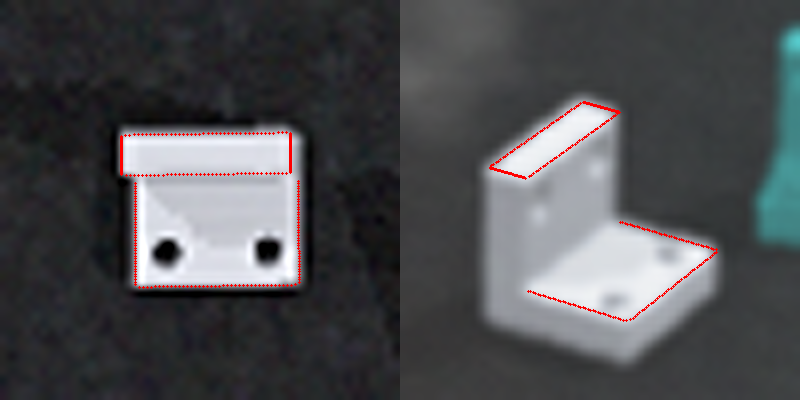

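View pics/fit_slotM.png

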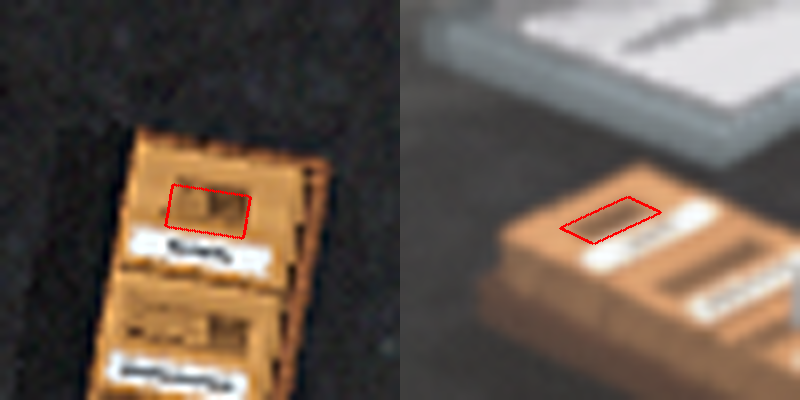

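View pics/fit_block.png

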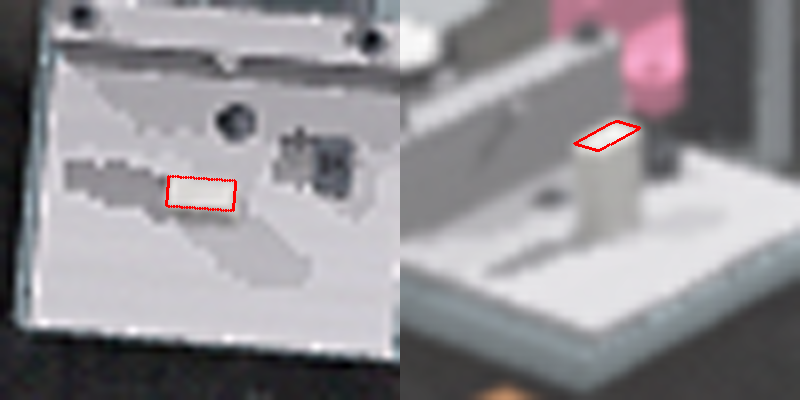

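```bash
python3 - <<'E'
from h import *
import pickle
T=pickle.load(open("top0.pkl","rb"))
im=cv2.resize(T["pixels"][172:232,160:204,::-1],None,fx=10,fy=10,interpolation=cv2.INTER_NEAREST)
cv2.imwrite("pics/rackz.png",im)
E
```

```text
(no output)
```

View pics/rackz.png

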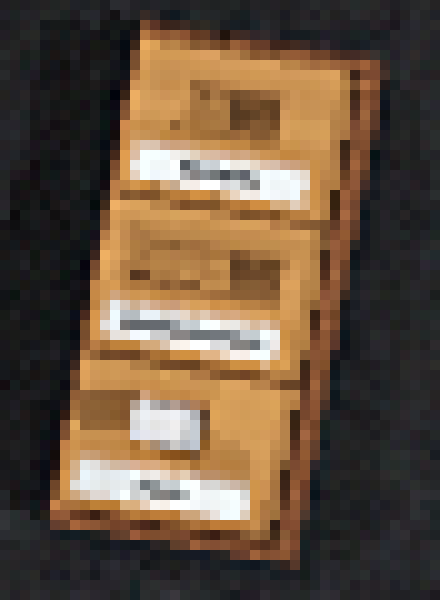

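```bash
cat >> h.py <<'E'
def unproj(p,u,z):
    K=np.array(p["intrinsics"]);R=cv2.Rodrigues(np.array(p["rotation"],float))[0]
    d=R@(np.linalg.inv(K)@np.array([u[0],u[1],1.]));e=np.array(p["eye"]); return e+d*(z-e[2])/d[2]
E
python3 - <<'E'
from h import *
import pickle
T=pickle.load(open("top0.pkl","rb"))
for u in ((183.1,182.4),(160+20.7-.5,172+26-.5)): print(unproj(T,u,.0255).round(4))
X=cloud(T); d=T["depth"]
print((X[178:190,176:192,2]*1000).round(0).astype(int))
E
```

```text
[0.5336 0.4151 0.0255]
[0.4967 0.4219 0.0255]
[[  28   25   24   25   24   24   25   25   26   25   24   23   29   26
    10   11]
 [  26   29   27   28   24   27   27   26   22   22   29   27   29   23
    28   24]
 [  24   26   26   21   25   24   25   26   27   26   28   28   26   29
    26   26]
 [  24   24   25   20   13   18   15   19   21   25   25   26   26   26
    27   26]
 [  28   25   27   19   13   18   13   10   14   15   14   15   24   28
    23   27]
 [  26   26   23   19   10   13   14   16   12   14   10   11   23   24
    29   24]
 [  22   25   24   14   12   16   16   14   12   13   14 1055   24   29
    25   27]
 [  25   28   29   28   25   26   14   15   10   12   12   25   25   24
    27   27]
 [  28   23   25   23   24   29   28   29   23   25   25   26   26   33
    26   26]
 [  27   25   27   28   27   26   26   26   26   24   24   25   24   25
    28   23]
 [  24   26   28   26   25   24   26   27   26   25   26   27   27   27
    25   24]
 [  22   25   25   29   27   26   29   27   27   27   29   29   27   21
    26   28]]
```

carry_out --series '[0.033,-0.0335,0,-0.148,0.066,-0.067,0,-0.296,0.1,-0.1005,0,-0.444,0.133,-0.134,0,-0.592,0.166,-0.1675,0,-0.74,0.2,-0.201,0,-0.888,0.233,-0.2345,0,-1.036,0.266,-0.268,0,-1.184]' --grip 0.38

```text
clock: 1.8
eef_pos: [0.5515, 0.3151, 0.2316]
ee_rot: [-2.3, -2.14, -0.001]
force: [-0.1, 0.5, 0.5]
width: 0.381
```

carry_out --series '[0.017,-0.0175,-0.02,0,0.034,-0.035,-0.05,0,0.034,-0.035,-0.09,0,0.034,-0.035,-0.13,0,0.034,-0.035,-0.13,0,0.034,-0.035,-0.13,0]'

```text
clock: 2.4
eef_pos: [0.5838, 0.2816, 0.101]
ee_rot: [-2.293, -2.147, 0.003]
force: [0.8, 0.5, 1.1]
width: 0.38
```

```bash
python3 - <<'E'
from h import *
import pickle
s=status.get_state();print(s["eef_pos"],s["ee_rot"])
for n in ("side","top"):
    p=eyes.read_camera(n); pickle.dump(p,open(n+"1.pkl","wb"))
    save(p,n+"1.png",(90,260,140,340) if n=="side" else (90,230,180,320),4 if n=="side" else 4)
E
```

```text
[0.58384679 0.28162511 0.10100271] [-2.2926594  -2.14729672  0.00256097]
```

View pics/side1.png

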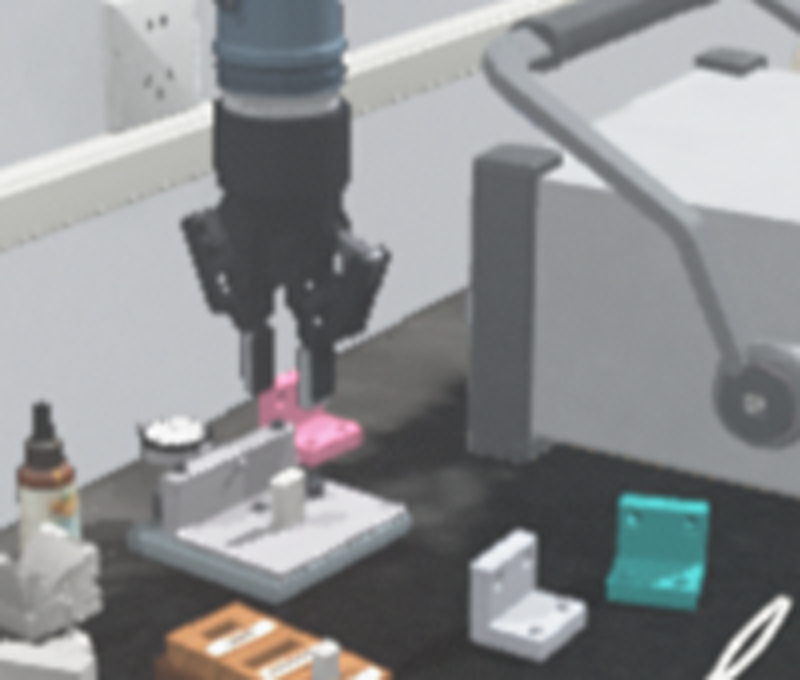

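View pics/top1.png

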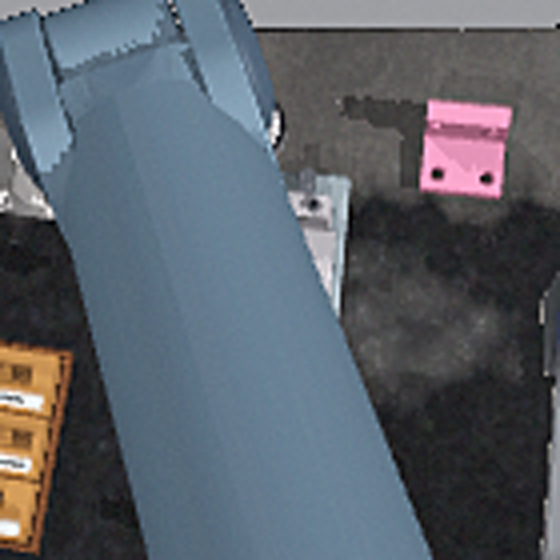

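```bash
python3 - <<'E'
from h import *
import pickle
S=pickle.load(open("side1.pkl","rb"))
R=cv2.Rodrigues(status.get_state()["ee_rot"])[0]; print(R.round(3).tolist())
t=np.array([.5838,.2816,.101])
im=cv2.resize(S["pixels"][130:230,160:260,::-1],None,fx=6,fy=6,interpolation=cv2.INTER_CUBIC)
def dot(X,c):
    q=(proj(S,X)-[160,130]+.5)*6; cv2.circle(im,tuple(np.int32(q)),3,c,-1)
for off in (0,.016,-.016,.0305,-.0305):
    for w in (-.011,.011): dot(t+R[:,1]*off+R[:,0]*w,(0,0,255))
dot([.5837,.282,.052],(0,255,0)); dot([.5837,.282,.022],(0,255,0))
cv2.imwrite("pics/s1z.png",im)
E
```

```text
[[0.065, 0.998, 0.004], [0.998, -0.065, 0.002], [0.003, 0.004, -1.0]]
```

View pics/s1z.png

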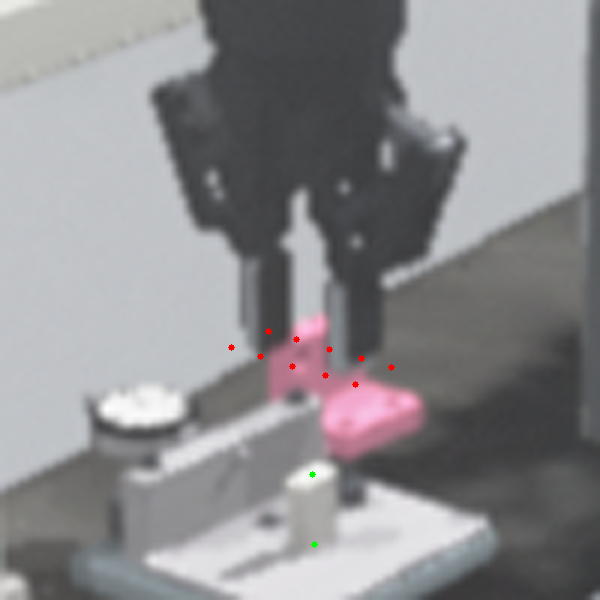

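carry_out --series '[0,0.0005,-0.03,0,0,0.0005,-0.055,0,0,0.0005,-0.0625,0,0,0.0005,-0.0625,0]'

```text
clock: 2.9
eef_pos: [0.5846, 0.2825, 0.0396]
ee_rot: [2.293, 2.148, 0.001]
force: [0.3, -0.7, 0.3]
width: 0.384
```

carry_out --series '[0,0,0,0,0,0,0,0,0,0,0,0,0,0,0,0,0,0,0,0]' --grip 0.0

```text
clock: 3.4
eef_pos: [0.5865, 0.2829, 0.0413]
ee_rot: [2.293, 2.146, 0.007]
force: [-1.1, 0.0, 6.5]
width: 0.078
```

```bash
python3 - <<'E'
from h import *
import pickle
s=status.get_state();print(s["eef_pos"],s["width"],s["force"])
p=eyes.read_camera("side"); pickle.dump(p,open("side2.pkl","wb")); save(p,"side2.png",(130,230,160,260),6)
E
```

```text
[0.58649323 0.28288298 0.04132867] 0.07780733998700323 [-1.08214487  0.01905583  6.48537243]
```

View pics/side2.png

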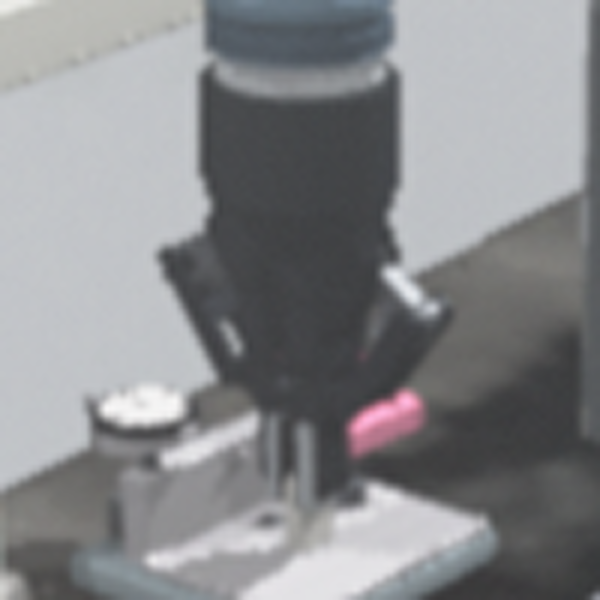

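carry_out --series '[0,0,0.01,0,0,0,0.03,0,0,0,0.06,0,0,0,0.06,0,0,0,0.06,0]'

```text
clock: 3.95
eef_pos: [0.5847, 0.2822, 0.0998]
ee_rot: [2.293, 2.147, 0.003]
force: [-1.3, 0.7, -0.8]
width: 0.08
```

```bash
python3 - <<'E'
from h import *
import pickle
s=status.get_state();print(s["eef_pos"],s["width"],s["force"])
p=eyes.read_camera("side"); pickle.dump(p,open("side2.pkl","wb")); save(p,"side3.png",(130,230,160,260),6)
E
```

```text
[0.58471544 0.28222587 0.0998157 ] 0.0801315539410077 [-1.3090302   0.69338987 -0.84104436]
```

View pics/side3.png

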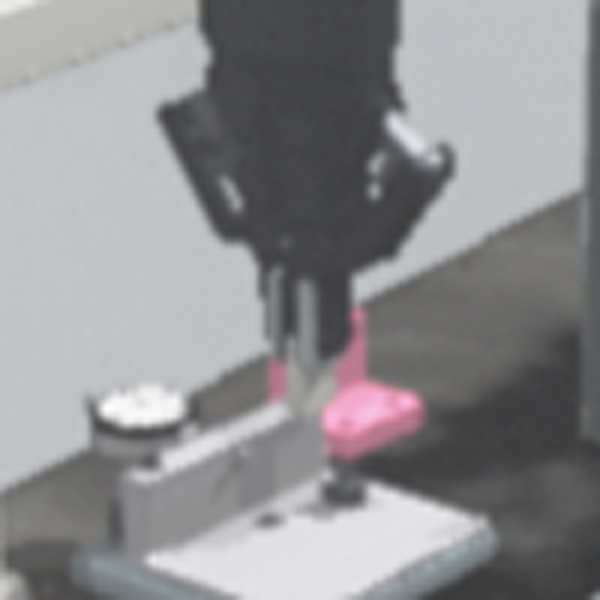

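carry_out --series '[-0.013,0.034,0,-0.03,-0.026,0.068,0,-0.06,-0.04,0.101,0,-0.0925,-0.052,0.1335,0,-0.0925,-0.052,0.1335,0,-0.0925,-0.052,0.1335,0,-0.0925]'

```text
clock: 4.6
eef_pos: [0.53, 0.4165, 0.0968]
ee_rot: [-2.386, -2.043, 0.005]
force: [0.7, -0.3, 0.1]
width: 0.081
```

```bash
python3 - <<'E'
from h import *
import pickle
s=status.get_state();print(s["eef_pos"],s["ee_rot"],s["width"],s["force"])
p=eyes.read_camera("side"); pickle.dump(p,open("side2.pkl","wb")); save(p,"side4.png",(180,280,165,265),6)
p=eyes.read_camera("top"); pickle.dump(p,open("top2.pkl","wb")); save(p,"top4.png",(150,250,140,240),6)
E
```

```text
[0.530009   0.41647535 0.09679482] [-2.38601847 -2.04304246  0.00549134] 0.0812674804343153 [ 0.67113531 -0.28660649  0.08149147]
```

View pics/side4.png

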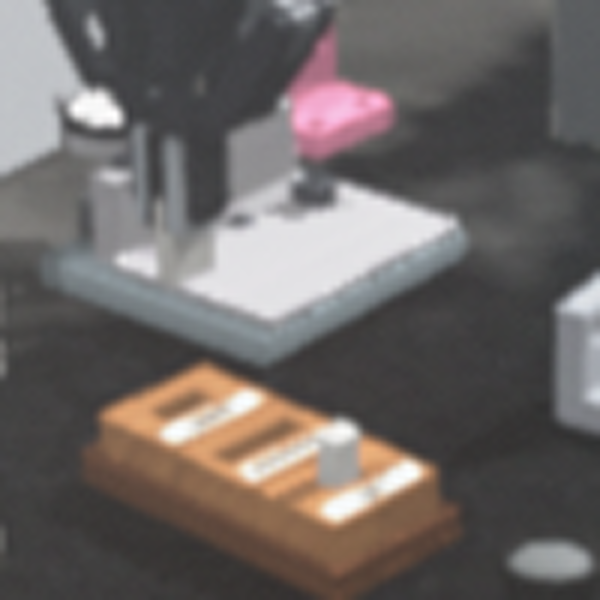

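View pics/top4.png

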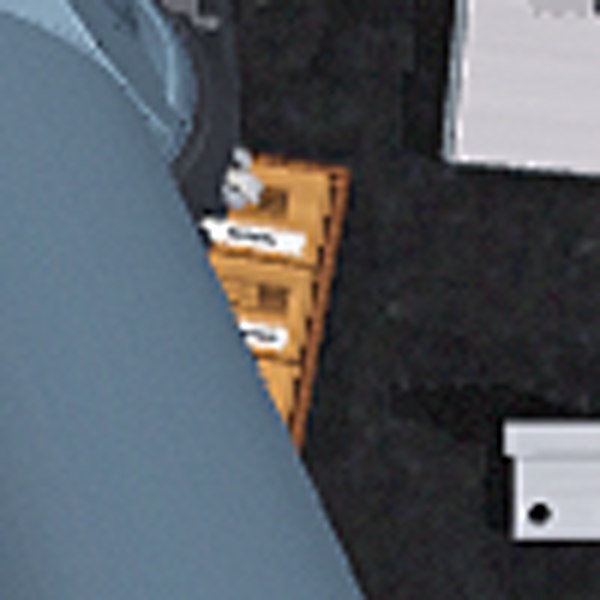

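carry_out --series '[0.001,0,-0.02,0,0.002,-0.0005,-0.041,0,0.002,-0.0005,-0.041,0,0.002,-0.0005,-0.041,0]'

```text
clock: 5.1
eef_pos: [0.5349, 0.4127, 0.0572]
ee_rot: [2.392, 2.035, -0.003]
force: [0.6, 0.0, 0.2]
width: 0.077
```

```bash
cat > look.py <<'E'
from h import *
import pickle,sys
s=status.get_state();t=s["eef_pos"];R=cv2.Rodrigues(s["ee_rot"])[0];print(t,s["ee_rot"],s["width"],s["force"])
p=eyes.read_camera("side"); pickle.dump(p,open("side_l.pkl","wb"))
r0,c0,n=int(sys.argv[2]),int(sys.argv[3]),int(sys.argv[4]); f=600//n
im=cv2.resize(p["pixels"][r0:r0+n,c0:c0+n,::-1],None,fx=f,fy=f,interpolation=cv2.INTER_CUBIC)
cv2.imwrite("pics/"+sys.argv[1]+".png",im)
im2=im.copy()
def dot(X,c):
    for q in np.atleast_2d((proj(p,X)-[c0,r0]+.5)*f): cv2.circle(im2,tuple(np.int32(q)),1,c,-1)
# block model
if len(sys.argv)>5:
    zb=float(sys.argv[5])  # bottom below tcp
    for z in (zb,zb+.03):
        c=[(t+R[:,1]*a*.0045+R[:,0]*b*.010+np.array([0,0,z])) for a,b in((1,1),(1,-1),(-1,-1),(-1,1),(1,1))]
        for A,B in zip(c,c[1:]): dot(np.linspace(A,B,30),(0,0,255))
    # slot
    sx,sy=float(sys.argv[6]),float(sys.argv[7]); th=-9.4/57.3; ex=np.array([np.cos(th),np.sin(th),0]);ey=np.array([-np.sin(th),np.cos(th),0])
    c=[np.array([sx,sy,.026])+ex*a*.0055+ey*b*.011 for a,b in((1,1),(1,-1),(-1,-1),(-1,1),(1,1))]
    for A,B in zip(c,c[1:]): dot(np.linspace(A,B,30),(0,255,0))
cv2.imwrite("pics/"+sys.argv[1]+"o.png",np.hstack([im,im2])[:, :] if n>0 and f*n*2<=800 else im2)
E
python3 look.py s5 210 170 50 -0.0185 .5323 .416
```

```text
[0.5348976  0.41266105 0.05724473] [ 2.39237253  2.03472234 -0.00312109] 0.07743391866118028 [0.63936269 0.00246696 0.18185315]
```

View pics/s5.png

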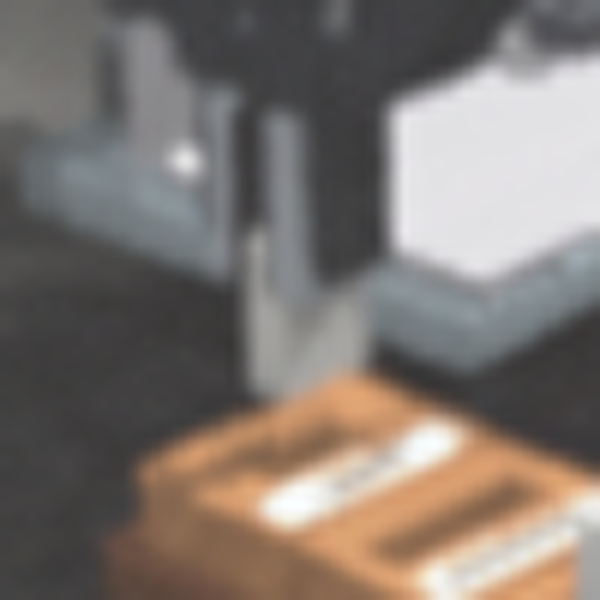

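View pics/s5o.png

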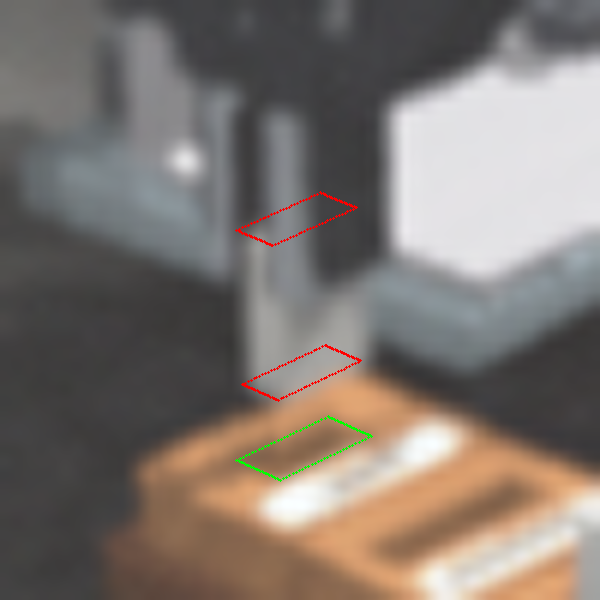

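carry_out --series '[0,0,0,0,0,0,0,0,0,0,0,0,0,0,0,0]'

```text
clock: 5.55
eef_pos: [0.5345, 0.4153, 0.0583]
ee_rot: [-2.39, -2.039, -0.001]
force: [0.6, 0.9, -0.8]
width: 0.081
```

```bash
python3 look.py s6 210 170 50 -0.0185 .5323 .416; python3 - <<'E'
from h import *
print(status.get_state()["dq"].round(4))
E
```

```text
[0.5344947  0.41533995 0.05831326] [-2.38992043e+00 -2.03884534e+00 -1.31447048e-03] 0.08076471616623519 [ 0.58460915  0.93193893 -0.79784543]
[ 0.0003  0.0026  0.0007  0.0036  0.0006  0.0002 -0.002 ]
```

View pics/s6o.png

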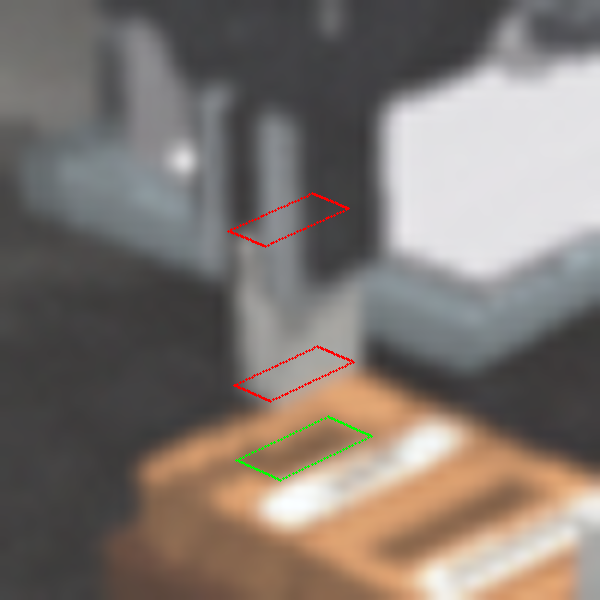

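carry_out --series '[-0.0015,0.0008,0,0,-0.0015,0.0008,-0.006,0,-0.0015,0.0008,-0.012,0,-0.0015,0.0008,-0.016,0,-0.0015,0.0008,-0.018,0,-0.0015,0.0008,-0.018,0]'

```text
clock: 6.2
eef_pos: [0.5332, 0.4154, 0.039]
ee_rot: [2.39, 2.038, 0.0]
force: [2.2, 0.7, -1.7]
width: 0.083
```

```bash
python3 look.py s7 210 170 50 -0.0193 .5323 .416
```

```text
[0.53320941 0.41542049 0.03899008] [2.39008094e+00 2.03772238e+00 3.20775194e-04] 0.08340980885715729 [ 2.20625266  0.6725206  -1.73234079]
```

View pics/s7.png

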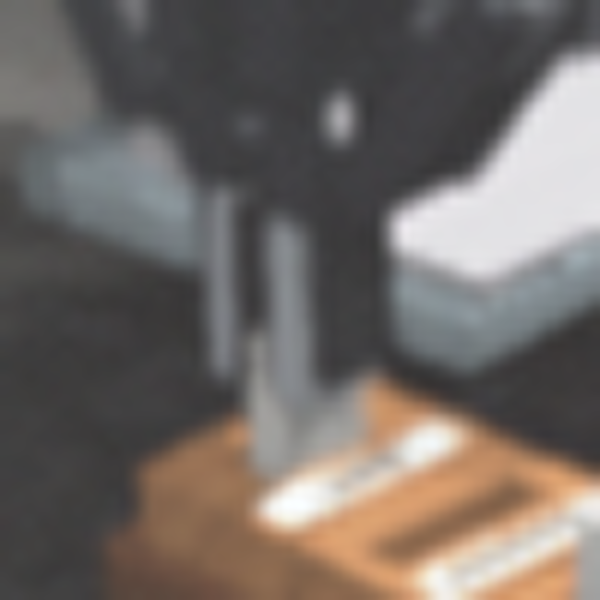

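carry_out --series '[0,0,-0.003,0,0,0,-0.006,0,0,0,-0.009,0,0,0,-0.009,0,0,0,-0.009,0]'

```text
clock: 6.75
eef_pos: [0.5334, 0.4156, 0.0323]
ee_rot: [-2.391, -2.038, -0.0]
force: [-1.0, -2.0, 7.2]
width: 0.081
```

```bash
python3 look.py s8 210 170 50 -0.0193 .5323 .416
```

```text
[0.53336424 0.41561966 0.03233508] [-2.39056212e+00 -2.03818829e+00 -1.02040528e-04] 0.08083410856599728 [-0.96516946 -1.99789444  7.21196836]
```

View pics/s8.png

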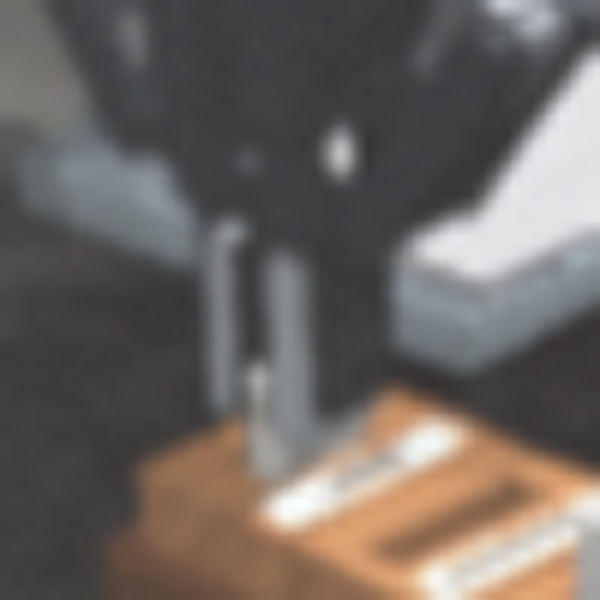

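carry_out --series '[0,0,0,0,0,0,0.001,0,0,0,0.001,0]' --grip 0.3

```text
clock: 7.1
eef_pos: [0.532, 0.416, 0.0313]
ee_rot: [-2.389, -2.039, 0.002]
force: [-0.3, 0.1, -0.3]
width: 0.302
```

carry_out --series '[0,0,0.02,0,0,0,0.06,0,0,0,0.1,0,0,-0.04,0.1,0,0,-0.08,0.1,0,-0.02,-0.11,0.1,0]'

```text
clock: 7.7
eef_pos: [0.5156, 0.3021, 0.1325]
ee_rot: [2.392, 2.031, 0.003]
force: [0.4, -1.2, 0.5]
width: 0.301
```

```bash
python3 look.py s9 210 170 50; python3 - <<'E'
from h import *
import pickle
p=pickle.load(open("side_l.pkl","rb"));p2=eyes.read_camera("side")
X=cloud(p2); m=(np.linalg.norm(X[...,:2]-[.533,.416],axis=-1)<.025)&(X[...,2]>.036); q=X[m]; print(len(q),q.mean(0).round(4),np.percentile(q[:,2],[50,90,100]).round(4))
m=(np.linalg.norm(X[...,:2]-[.457,.428],axis=-1)<.025)&(X[...,2]>.036); q=X[m]; print("small",len(q),q.mean(0).round(4),np.percentile(q[:,2],[50,90,100]).round(4))
E
```

```text
[0.51560054 0.30206336 0.13252546] [2.39226026 2.03148222 0.00337722] 0.30139876254089176 [ 0.37300738 -1.19908126  0.45802127]
39 [0.5313 0.4158 0.0402] [0.0408 0.0423 0.0437]
small 28 [0.456  0.4297 0.0401] [0.0405 0.0423 0.0438]
```

View pics/s9.png

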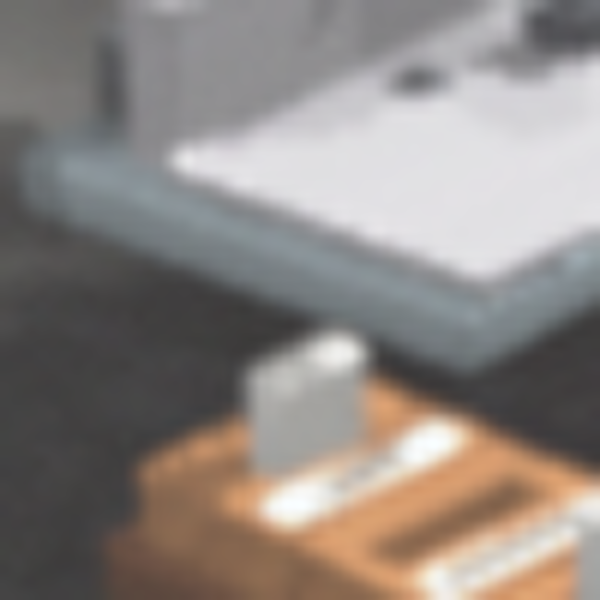

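carry_out --series '[-0.03,-0.006,0,0.06,-0.06,-0.012,0,0.12,-0.079,-0.018,0,0.159,-0.079,-0.018,-0.03,0.159,-0.079,-0.018,-0.06,0.159,-0.079,-0.018,-0.06,0.159,-0.079,-0.018,-0.06,0.159]' --grip 0.38

```text
clock: 8.5
eef_pos: [0.4335, 0.288, 0.0715]
ee_rot: [-2.22, -2.223, 0.002]
force: [0.1, 1.1, -0.7]
width: 0.381
```

```bash
python3 look.py s10 170 215 100; python3 - <<'E'
from h import *
import pickle
p=pickle.load(open("side_l.pkl","rb")); t=status.get_state()["eef_pos"]
x,e=fit(p,BRK,(.4174,.2875,-.01),rng=1.5); print((x*[1e3,1e3,57.3]).round(2),e)
r0,c0,f=170,215,6
im=cv2.imread("pics/s10.png")
for q in [t,(.4335,.288,.046)]: cv2.circle(im,tuple(np.int32((proj(p,np.array(q))-[c0,r0]+.5)*f)),3,(0,0,255),-1)
cv2.imwrite("pics/s10b.png",im)
E
```

```text
[0.43345696 0.28796862 0.07152246] [-2.22022757 -2.22253443  0.00240639] 0.3812167747787982 [ 0.10833411  1.13156261 -0.72714102]
[417.52 287.6   -0.83] 0.1749911533493173
```

View pics/s10b.png

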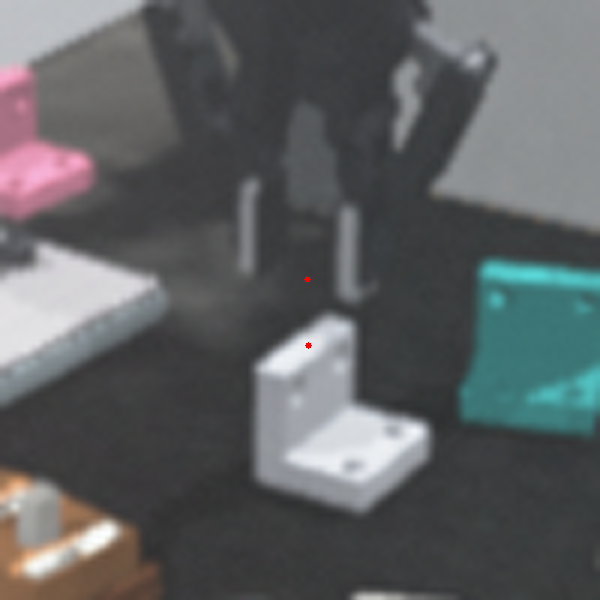

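carry_out --series '[0,0,-0.02,0,0,0,-0.0345,0,0,0,-0.0345,0,0,0,-0.0345,0]'

```text
clock: 8.95
eef_pos: [0.4341, 0.2879, 0.0376]
ee_rot: [2.221, 2.222, 0.0]
force: [0.0, -0.2, -0.0]
width: 0.38
```

carry_out --series '[0,0,0,0,0,0,0,0,0,0,0,0,0,0,0,0,0,0,0,0]' --grip 0.0

```text
clock: 9.45
eef_pos: [0.4347, 0.2884, 0.0383]
ee_rot: [2.221, 2.222, 0.003]
force: [-0.2, 0.0, 6.0]
width: 0.114
```

carry_out --series '[0,0,0.02,0,0,0,0.05,0,0,0,0.08,0,0,0,0.08,0,0,0,0.08,0]'

```text
clock: 9.95
eef_pos: [0.4337, 0.2879, 0.1173]
ee_rot: [-2.22, -2.222, -0.001]
force: [-0.3, -0.9, -2.4]
width: 0.12
```

```bash
python3 look.py s11 150 215 100
```

```text
[0.43365083 0.28791225 0.11729176] [-2.22037172e+00 -2.22205125e+00 -9.48747214e-04] 0.12009695541747437 [-0.25387594 -0.92000451 -2.3547107 ]
```

View pics/s11.png

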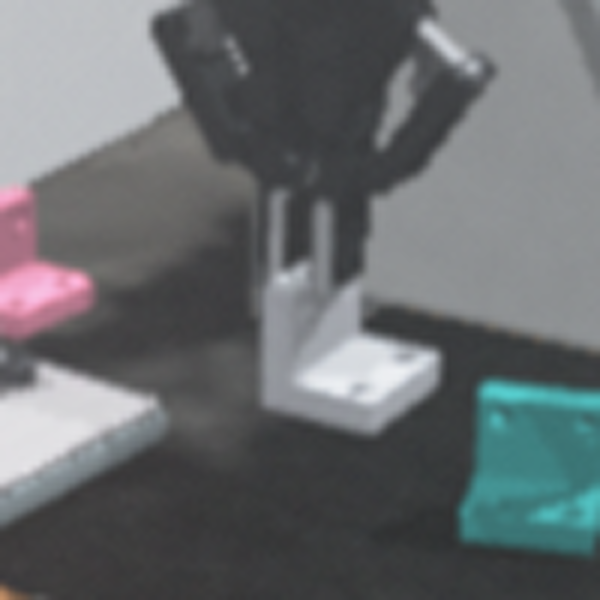

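```bash
python3 - <<'E'
from h import *
import pickle
T=pickle.load(open("top0.pkl","rb"));S=pickle.load(open("side0.pkl","rb"))
G2=GAUGE+rect(0,14,-53,53,55)
ST=rect(-34,-18,-39,-27,33)
for n,p in (("T",T),("S",S)):
    for nm,g in (("gauge",GAUGE),("g2",G2),("fence",rect(0,14,-53,53,55)),("stop",ST)):
        for x0 in ((.6236,.2745,-.1),(.6236,.2725,-.1)):
            x,e=fit(p,g,x0,rng=1.5); print(n,nm,(x*[1e3,1e3,57.3]).round(2),round(e,2))
x=(.6236,.2744,-.1)
def W(P): 
    c,s=np.cos(x[2]),np.sin(x[2]); return (np.array(P)/1e3)@np.array([[c,-s,0],[s,c,0],[0,0,1]]).T+[x[0],x[1],0]
im=[]
for p,r0,c0 in ((T,118,205),(S,180,165)):
    a=cv2.resize(p["pixels"][r0:r0+80,c0:c0+80,::-1],None,fx=5,fy=5,interpolation=cv2.INTER_CUBIC)
    P,_=seg_pts(GAUGE+rect(0,14,-53,53,55)+ST+[((-14+6.5*np.cos(t),-2+6.5*np.sin(t),22),(-14+6.5*np.cos(t+.1),-2+6.5*np.sin(t+.1),22)) for t in np.arange(0,6.28,.1)],30)
    for q in (proj(p,W(P))-[c0,r0]+.5)*5: cv2.circle(a,tuple(np.int32(q)),0,(0,0,255),-1)
    im.append(a)
cv2.imwrite("pics/gov.png",np.hstack(im))
E
```

```text
T gauge [624.4  274.3   -5.63] 0.13
T gauge [624.4  274.28  -5.63] 0.14
T g2 [624.65 274.76  -5.37] 0.14
T g2 [624.67 274.63  -5.46] 0.14
T fence [624.99 276.29  -5.67] 0.12
T fence [624.89 275.52  -5.66] 0.14
T stop [624.1  273.25  -6.91] 0.14
T stop [623.95 273.36  -6.77] 0.14
S gauge [623.15 274.52  -5.93] 0.1
S gauge [623.15 274.51  -5.94] 0.1
S g2 [623.16 275.24  -5.31] 0.11
S g2 [623.04 274.71  -5.79] 0.11
S fence [623.11 276.44  -4.24] 0.13
S fence [622.25 267.37  -5.29] 0.14
S stop [622.53 273.84  -7.66] 0.09
S stop [621.81 274.38  -6.36] 0.07
```

View pics/gov.png

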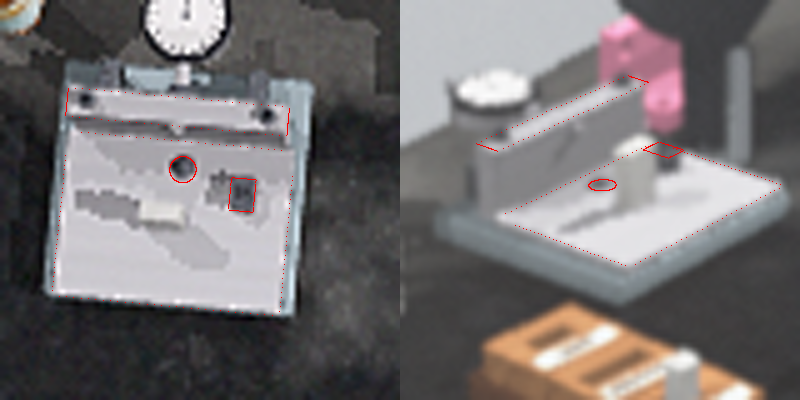

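carry_out --series '[0.04,-0.003,0,-0.05,0.085,-0.006,0,-0.1,0.13,-0.009,0,-0.1,0.165,-0.011,0,-0.1,0.1764,-0.011,-0.015,-0.1,0.1764,-0.011,-0.032,-0.1,0.1764,-0.011,-0.032,-0.1,0.1764,-0.011,-0.032,-0.1]'

```text
clock: 10.8
eef_pos: [0.6068, 0.2768, 0.0826]
ee_rot: [-2.326, -2.108, 0.009]
force: [0.3, -0.1, -1.4]
width: 0.112
```

```bash
cat > lookb.py <<'E'
from h import *
import pickle,sys
s=status.get_state();t=s["eef_pos"];R=cv2.Rodrigues(s["ee_rot"])[0];print(s["clock"],t.round(4),"jaw yaw",np.degrees(np.arctan2(R[1,1],R[0,1])).round(2),"w",s["width"].round(3) if hasattr(s["width"],"round") else s["width"],"F",s["force"].round(1))
g=np.array([.6237,.2744]);th=np.radians(-5.7);Rg=np.array([[np.cos(th),-np.sin(th)],[np.sin(th),np.cos(th)]])
print("tcp in gauge mm",((t[:2]-g)@Rg*1e3).round(1))
p=eyes.read_camera("side"); pickle.dump(p,open("side_l.pkl","wb"))
r0,c0,n=int(sys.argv[2]),int(sys.argv[3]),int(sys.argv[4]); f=600//n
im=cv2.resize(p["pixels"][r0:r0+n,c0:c0+n,::-1],None,fx=f,fy=f,interpolation=cv2.INTER_CUBIC)
cv2.imwrite("pics/"+sys.argv[1]+".png",im)
E
python3 lookb.py s12 170 160 75
```

```text
10.8 [0.6068 0.2768 0.0826] jaw yaw -5.62 w 0.11215044307664439 F [ 0.3 -0.1 -1.4]
tcp in gauge mm [-17.    0.7]
```

View pics/s12.png

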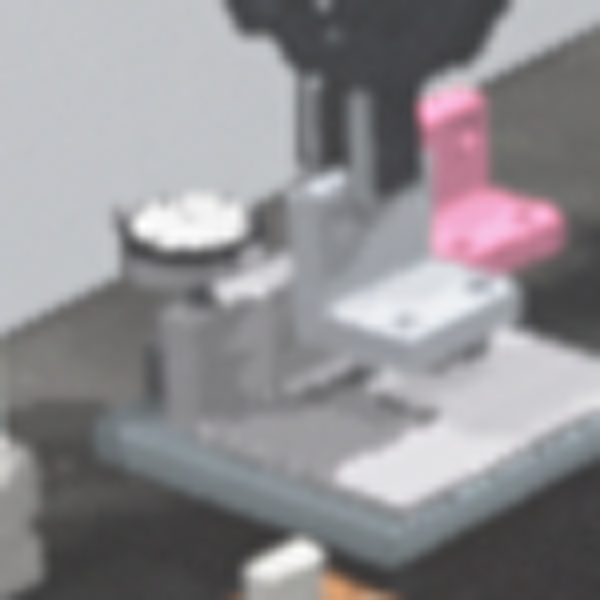

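carry_out --series '[0.001,0,-0.008,0,0.002,0,-0.016,0,0.003,0,-0.02,0,0.003,0,-0.02,0,0.003,0,-0.02,0,0.003,0,-0.02,0]'

```text
clock: 11.45
eef_pos: [0.6136, 0.2769, 0.0656]
ee_rot: [2.329, 2.108, 0.001]
force: [0.3, -0.5, -2.1]
width: 0.114
```

```bash
python3 lookb.py s13 170 160 75
```

```text
11.45 [0.6136 0.2769 0.0656] jaw yaw -5.7 w 0.1135893549406259 F [ 0.3 -0.5 -2.1]
tcp in gauge mm [-10.3   1.5]
```

View pics/s13.png

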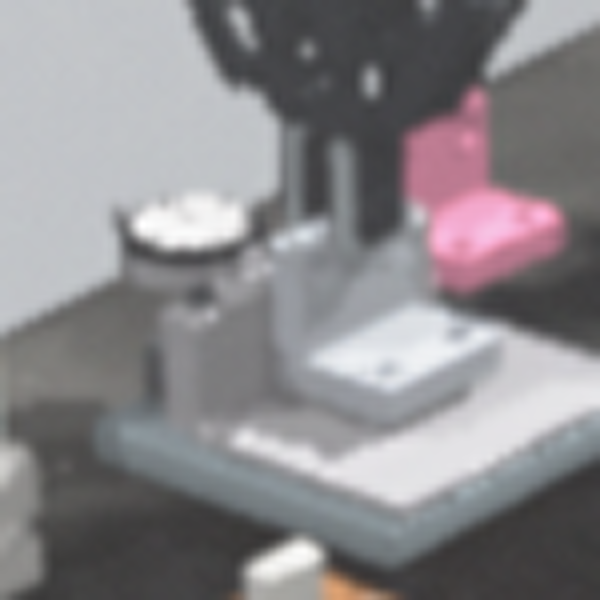

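carry_out --series '[0,0,-0.003,0,0,0,-0.0075,0,0,0,-0.0075,0,0,0,-0.0075,0]'

```text
clock: 11.9
eef_pos: [0.6147, 0.2772, 0.0604]
ee_rot: [2.329, 2.108, 0.004]
force: [-0.5, -0.9, 8.8]
width: 0.116
```

```bash
python3 lookb.py s14 170 160 75
```

```text
11.9 [0.6147 0.2772 0.0604] jaw yaw -5.71 w 0.11593447799417247 F [-0.5 -0.9  8.8]
tcp in gauge mm [-9.2  1.9]
```

View pics/s14.png

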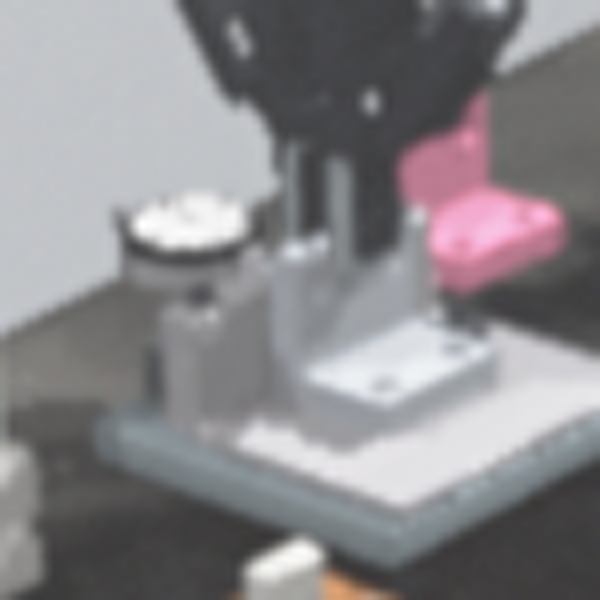

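carry_out --series '[0,-0.002,0,0,0,-0.004,0,0,-0.0005,-0.005,0,0,-0.0005,-0.005,0,0,-0.0005,-0.005,0,0]'

```text
clock: 12.45
eef_pos: [0.6149, 0.2745, 0.0604]
ee_rot: [-2.328, -2.109, -0.01]
force: [-0.7, 0.6, 5.6]
width: 0.115
```

```bash
python3 lookb.py s15 170 160 75
```

```text
12.45 [0.6149 0.2745 0.0604] jaw yaw -5.66 w 0.11455082548038435 F [-0.7  0.6  5.6]
tcp in gauge mm [-8.8 -0.8]
```

View pics/s15.png

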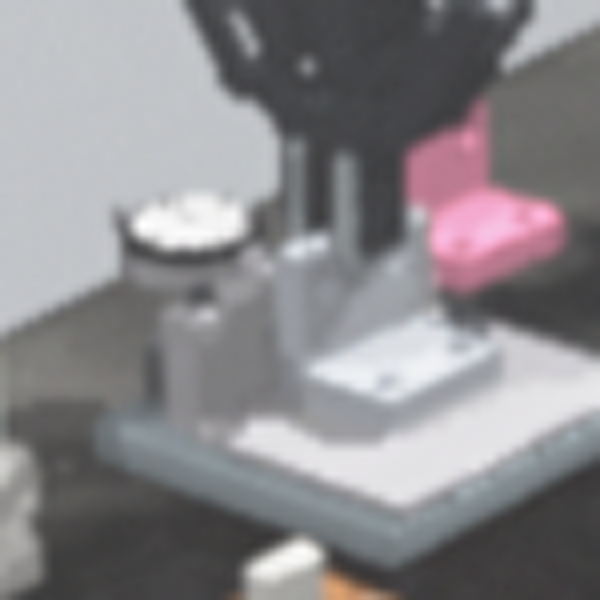

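carry_out --series '[0,-0.0015,0,0,0,-0.0025,0,0,0,-0.0025,0,0,0,-0.0025,0,0]'

```text
clock: 12.9
eef_pos: [0.6149, 0.2725, 0.0604]
ee_rot: [-2.328, -2.109, -0.011]
force: [-0.5, 2.5, 5.7]
width: 0.112
```

```bash
python3 lookb.py s16 170 160 75
```

```text
12.9 [0.6149 0.2725 0.0604] jaw yaw -5.65 w 0.11212674969817536 F [-0.5  2.5  5.7]
tcp in gauge mm [-8.5 -2.8]
```

carry_out --series '[0.002,0,0,0,0.004,-0.0005,0,0,0.005,-0.0005,0,0,0.005,-0.0005,0,0,0.005,-0.0005,0,0]'

```text
clock: 13.45
eef_pos: [0.6169, 0.2723, 0.0604]
ee_rot: [-2.324, -2.107, -0.003]
force: [-5.8, 2.0, 11.0]
width: 0.115
```

```bash
python3 lookb.py s17 170 160 75
```

```text
13.45 [0.6169 0.2723 0.0604] jaw yaw -5.61 w 0.11496456632514175 F [-5.8  2.  11. ]
tcp in gauge mm [-6.5 -2.8]
```

View pics/s17.png

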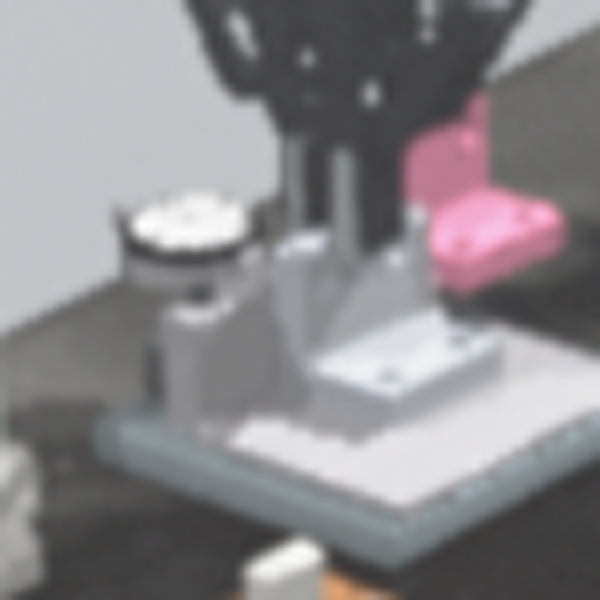

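carry_out --series '[-0.001,0.001,0.0025,0,-0.001,0.001,0.0025,0]'

```text
clock: 13.7
eef_pos: [0.6167, 0.272, 0.061]
ee_rot: [-2.327, -2.108, -0.004]
force: [-0.4, 3.5, 2.7]
width: 0.114
```

carry_out --series '[0,0,0,0,0,0,0.001,0,0,0,0.003,0,0,0,0.02,0]' --grip 0.28

```text
clock: 14.1
eef_pos: [0.6148, 0.2678, 0.078]
ee_rot: [-2.33, -2.107, 0.01]
force: [-0.5, -0.5, -0.5]
width: 0.281
```

carry_out --series '[0,0,0.03,0,-0.01,0,0.06,0,-0.02,0,0.08,0,-0.02,0,0.08,0]'

```text
clock: 14.5
eef_pos: [0.5991, 0.2708, 0.1657]
ee_rot: [2.328, 2.107, 0.013]
force: [-0.0, 0.3, -0.4]
width: 0.282
```

```bash
python3 lookb.py s18 170 160 75; python3 - <<'E'
from h import *
import pickle
p=pickle.load(open("side_l.pkl","rb"))
x,e=fit(p,BRK,(.417,.288,0),rng=1.0)
B22=[((a[0],a[1],a[2]+22),(b[0],b[1],b[2]+22)) for a,b in BRK]
for x0 in ((.601,.2745,-.1),(.6,.276,-.1)):
    x,e=fit(p,B22,x0,rng=2); print((x*[1e3,1e3,57.3]).round(2),e)
E
```

```text
14.5 [0.5991 0.2708 0.1657] jaw yaw -5.7 w 0.28211467501512066 F [-0.   0.3 -0.4]
tcp in gauge mm [-24.2  -6.1]
[597.32 271.72  -6.49] 0.21353074848708622
[597.27 271.85  -6.58] 0.21487590025787565
```

View pics/s18.png

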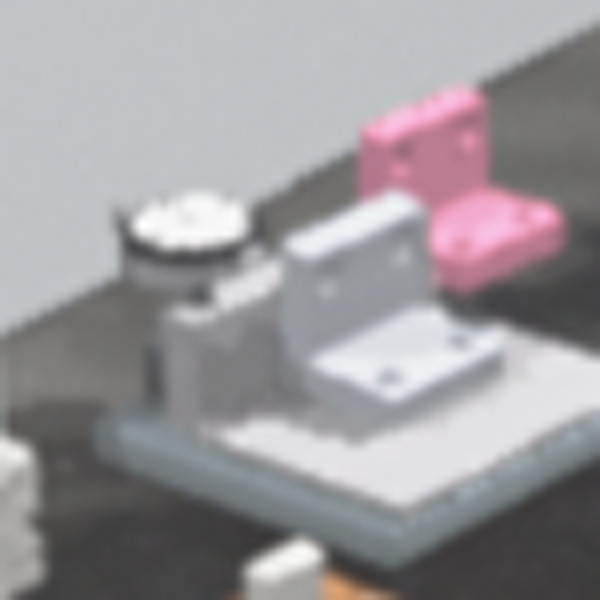

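```bash
python3 - <<'E'
from h import *
s=status.get_state();print(s["joint_positions"].round(3))
E
```

```text
[-0.812  0.481  0.426  1.661 -0.224  1.043 -0.416]
```

carry_out --series '[0,0,0,0.148,-0.002,0.002,0,0.296,-0.004,0.004,0,0.444,-0.0067,0.0055,0,0.592,-0.0067,0.0055,0,0.74,-0.0067,0.0055,0,0.888,-0.0067,0.0055,0,1.036,-0.0067,0.0055,0,1.184]' --grip 0

```text
clock: 15.35
eef_pos: [0.5897, 0.2743, 0.1587]
ee_rot: [-0.748, -3.05, 0.003]
force: [0.2, 0.1, -0.1]
width: 0.002
```

carry_out --series '[0,0,0,0.148,0,0,0,0.296,0,0,-0.03,0.387,0,0,-0.07,0.387,0,0,-0.1,0.387,0,0,-0.1,0.387,0,0,-0.1,0.387]'

```text
clock: 16.05
eef_pos: [0.5895, 0.2744, 0.0591]
ee_rot: [-0.157, -3.136, 0.003]
force: [1.0, 0.4, 0.7]
width: 0.001
```

```bash
python3 lookb.py s19 170 160 75
```

```text
16.05 [0.5895 0.2744 0.0591] jaw yaw 84.28 w 0.0006233199276823311 F [1.  0.4 0.7]
tcp in gauge mm [-34.   -3.3]
```

View pics/s19.png

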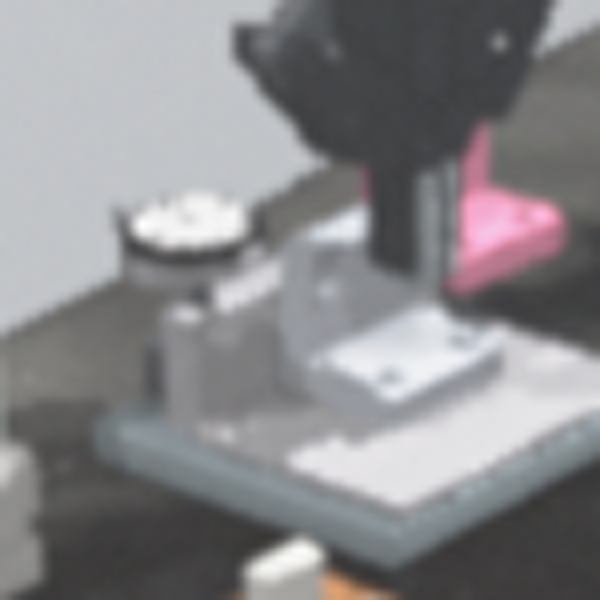

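carry_out --series '[0.002,0.001,-0.008,0,0.005,0.0005,-0.015,0,0.008,0.0005,-0.021,0,0.008,0.0005,-0.021,0,0.008,0.0005,-0.021,0]'

```text
clock: 16.6
eef_pos: [0.5979, 0.2756, 0.039]
ee_rot: [-0.156, -3.137, 0.001]
force: [0.0, -0.2, 0.3]
width: -0.004
```

```bash
python3 lookb.py s20 170 160 75
```

```text
16.6 [0.5979 0.2756 0.039 ] jaw yaw 84.3 w -0.003957454634410601 F [ 0.  -0.2  0.3]
tcp in gauge mm [-25.7  -1.3]
```

View pics/s20.png

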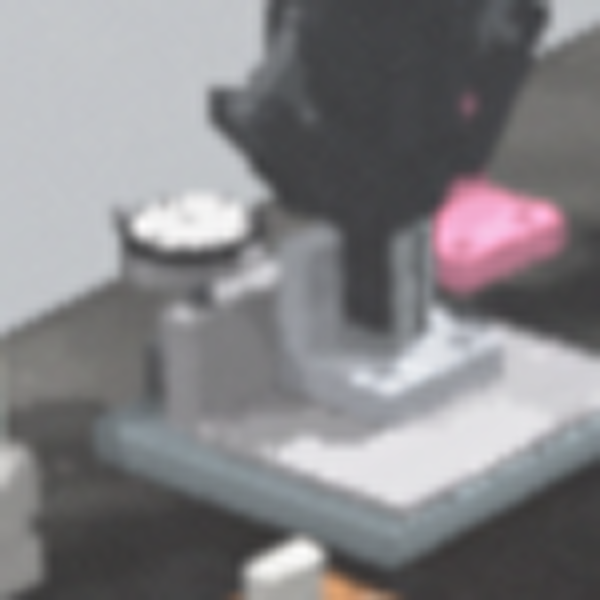

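carry_out --series '[0.002,-0.0002,-0.003,0,0.004,-0.0004,-0.006,0,0.005,-0.0005,-0.008,0,0.005,-0.0005,-0.008,0,0.005,-0.0005,-0.008,0]'

```text
clock: 17.15
eef_pos: [0.6019, 0.2765, 0.0342]
ee_rot: [-0.155, -3.135, -0.001]
force: [-7.7, -1.7, 14.2]
width: -0.004
```

```bash
python3 lookb.py s21 170 160 75
```

```text
17.15 [0.6019 0.2765 0.0342] jaw yaw 84.35 w -0.0037748070757098887 F [-7.7 -1.7 14.2]
tcp in gauge mm [-21.9  -0.1]
```

View pics/s21.png

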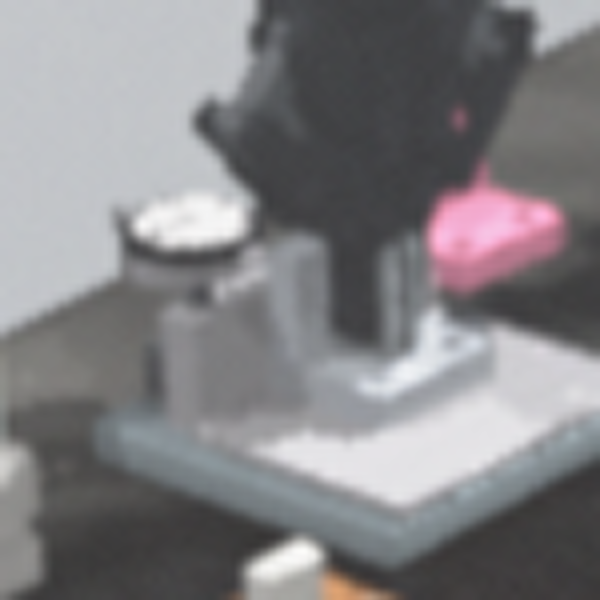

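carry_out --series '[0.002,-0.002,0,0,0.004,-0.003,0,0,0.005,-0.003,0,0,0.005,-0.003,0,0,0.005,-0.003,0,0]'

```text
clock: 17.7
eef_pos: [0.603, 0.2763, 0.0342]
ee_rot: [-0.15, -3.128, -0.003]
force: [-15.0, 0.3, 20.2]
width: 0.004
```

```bash
python3 lookb.py s22 170 160 75;  python3 - <<'E'
from h import *
import pickle
p=pickle.load(open("side_l.pkl","rb"))
B22=[((a[0],a[1],a[2]+22),(b[0],b[1],b[2]+22)) for a,b in BRK]
for x0 in ((.601,.2745,-.1),(.6,.276,-.1)):
    x,e=fit(p,B22,x0,rng=1.5); print((x*[1e3,1e3,57.3]).round(2),e)
E
```

```text
17.7 [0.603  0.2763 0.0342] jaw yaw 84.5 w 0.004186611017006731 F [-15.    0.3  20.2]
tcp in gauge mm [-20.8  -0.2]
[598.44 272.   -18.03] 0.24942671463627655
[598.87 272.56 -15.66] 0.21042469936757294
```

View pics/s22.png

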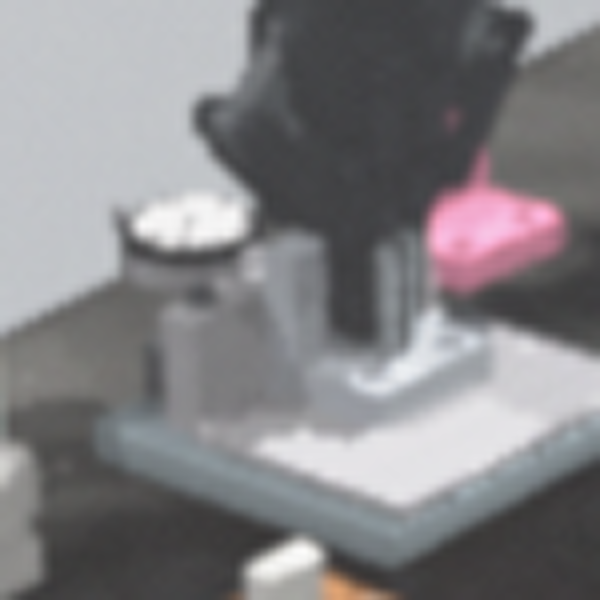

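```bash
cat > ov.py <<'E'
from h import *
import pickle,sys
p=pickle.load(open("side_l.pkl","rb"))
g=(.62315,.27452,np.radians(-5.8)); r0,c0,f=185,175,12
c,s=np.cos(g[2]),np.sin(g[2]);R=np.array([[c,-s,0],[s,c,0],[0,0,1]])
def W(P): return (np.array(P)/1e3)@R.T+[g[0],g[1],0]
dx,dy,lean=[float(v) for v in sys.argv[2:5]]
def brk(P):
    P=np.array(P,float).copy(); x0=-22.5; ca,sa=np.cos(lean),np.sin(lean)  # lean about free edge
    X=P[:,0]-x0; Z=P[:,2]; P2=P.copy(); P2[:,0]=x0+X*ca-Z*sa; P2[:,2]=X*sa+Z*ca
    return P2+[-22.5+dx,-2+dy,22]
im=cv2.resize(p["pixels"][r0:r0+50,c0:c0+60,::-1],None,fx=f,fy=f,interpolation=cv2.INTER_CUBIC); raw=im.copy()
E=rect(10.5,22.5,-25,25,46)+[((-22.5,-25,12),(-22.5,25,12)),((-22.5,-25,12),(10.5,-25,12)),((-22.5,25,12),(10.5,25,12)),((10.5,25,12),(10.5,25,46)),((22.5,25,0),(22.5,25,46)),((-22.5,25,0),(22.5,25,0)),((-22.5,25,0),(-22.5,25,12)),((-22.5,-25,0),(-22.5,25,0))]
P,_=seg_pts(E,60)
for q in (proj(p,W(brk(P)))-[c0,r0]+.5)*f: cv2.circle(im,tuple(np.int32(q)),1,(0,0,255),-1)
P,_=seg_pts(GAUGE+rect(0,14,-53,53,55),60)
for q in (proj(p,W(P))-[c0,r0]+.5)*f: cv2.circle(im,tuple(np.int32(q)),1,(0,255,0),-1)
cv2.imwrite("pics/"+sys.argv[1]+".png",im);cv2.imwrite("pics/"+sys.argv[1]+"r.png",raw)
E
python3 ov.py ov1 0 0 0
```

```text
(no output)
```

View pics/ov1.png

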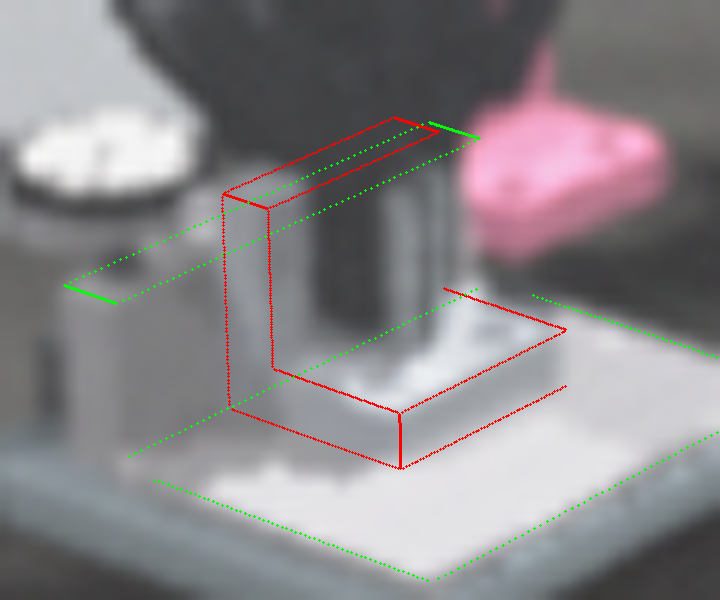

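View pics/ov1r.png

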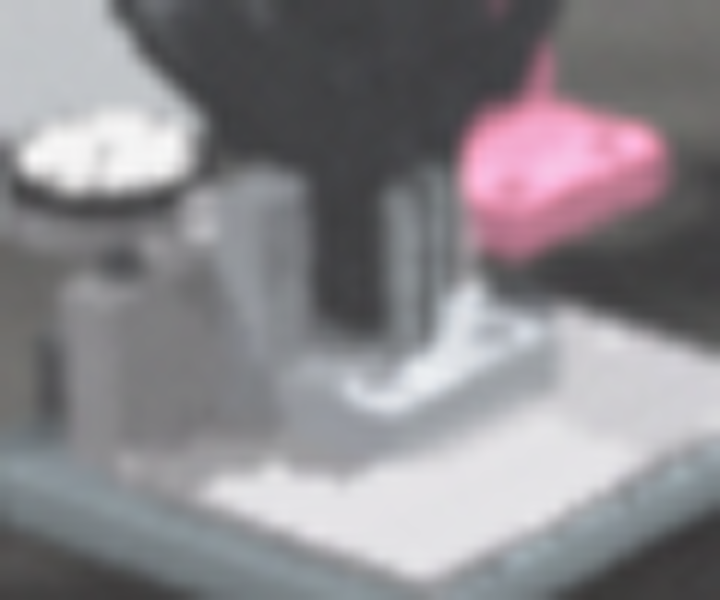

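```bash
python3 - <<'E'
import cv2,numpy as np
for n in ("ov1r",):
    im=cv2.imread(f"pics/{n}.png"); lab=cv2.cvtColor(im,cv2.COLOR_BGR2LAB); lab[...,0]=cv2.createCLAHE(6,(4,4)).apply(lab[...,0]); cv2.imwrite("pics/ov1c.png",cv2.cvtColor(lab,cv2.COLOR_LAB2BGR))
E
```

```text
(no output)
```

View pics/ov1c.png

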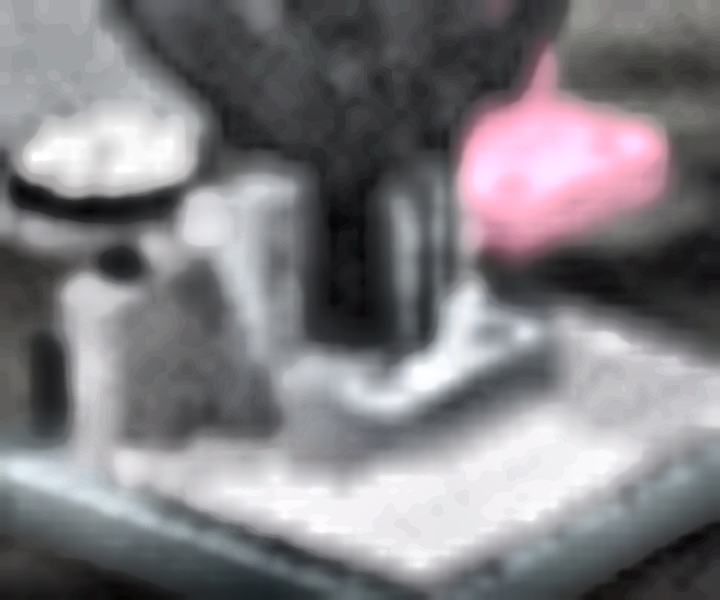

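```bash
cat > cl.py <<'E'
from h import *
import pickle,sys
p=pickle.load(open(sys.argv[1],"rb")); X=cloud(p)
g=(.62315,.27452,np.radians(-5.8));c,s=np.cos(g[2]),np.sin(g[2]);R=np.array([[c,-s,0],[s,c,0],[0,0,1]])
G=(X-[g[0],g[1],0])@R*1e3; G[...,2]+=1.2
for r in range(198,226,1):
    print(r,' '.join("%3d,%3d,%2d"%tuple(G[r,cc].round()) if abs(G[r,cc]).max()<300 else "  --   " for cc in range(192,222,2)))
E
python3 cl.py side_l.pkl
```

```text
198  38,-13,54 -10, 30,81 -16, 30,83 -25, 33,86 -30, 32,87 -33, 28,86 -30, 18,82 -31, 13,81 -33,  7,80 -23,-10,71 -32, -7,75  64,-124,11  59,-126,11  54,-128,12  51,-133,11
199  36,-11,53 120,-106,-1 114,-108, 0 -20, 28,80 -30, 31,84 -34, 29,84 -27, 15,78 -30, 11,78 -35, 10,78 -30, -3,73 -27,-13,69  58,-117,12  54,-120,12  51,-124,11  48,-130,10
200  36,-11,50 115,-101,-1  -1, 14,68  -5, 11,68 -10, 10,69 -30, 25,80 -26, 14,75 -31, 12,76 -31,  6,73 -30, -3,70 -27,-13,66  54,-112,12  53,-120, 9  50,-124, 9  44,-125,10
201  35,-10,48   0, 19,67  -5, 19,68  -6, 13,67  -9,  9,66 -15,  8,67 -26, 14,72 -25,  5,69 -28,  2,69 -29, -4,67 -27,-13,63  48,-106,13  45,-110,12  42,-114,11  35,-114,13
202  28, -2,50  -1, 21,65 -11, 25,70  -8, 15,65  -9,  9,64 -13,  7,64 -26, 14,70 -25,  6,67 -33,  8,70 -31, -2,66 -24,-16,59  51,-109, 8  46,-111, 9  39,-110,11  37,-116, 9
203  17,  9,54  -2, 22,63 -10, 24,66  -2,  8,59  -6,  6,59 -13,  7,62 -24, 12,66 -29, 11,67 -30,  5,65 -33,  1,65 -24,-16,57  53,-111, 4  44,-109, 7  35,-106,11  40,-120, 4
204  11, 15,55  -2, 22,61  -5, 19,61  -1,  8,56  -7,  7,57 
[... 2971 characters left out ...]
22 -52, -4,22 -56, -7,22
222  -8, 37,21 -10, 33,21 -16, 32,22 -21, 31,23 -21, 24,21 -27, 23,22 -27, 17,20 -38, 22,25 -41, 18,24 -41, 11,22 -46,  9,23 -46,  3,21 -51,  1,21 -54, -2,21 -59, -3,22
223 -13, 42,22 -18, 41,23 -18, 35,21 -22, 32,21 -23, 27,20 -30, 26,21 -34, 25,22 -38, 21,22 -41, 18,22 -44, 15,21 -49, 14,23 -53, 11,23 -57,  9,23 -59,  3,22 -65,  4,24
224 -14, 44,21 -18, 41,21 -22, 39,21 -23, 33,19 -33, 37,24 -37, 35,24 -36, 27,21 -42, 26,22 -45, 23,22 -50, 21,23 -54, 19,24 -55, 14,22 -59, 11,22 -63,  8,22 -65,  3,21
225 -16, 46,20 -21, 45,21 -27, 44,22 -28, 38,20 -35, 39,22 -37, 35,22 -40, 31,21 -45, 30,22 -48, 26,21 -54, 26,23 -52, 17,19 -59, 18,22 -64, 16,23 -67, 12,22 -68,  7,21
```

```bash
python3 - <<'E'
from h import *
import pickle
D=[];s=[]
for i in range(8):
    p=eyes.read_camera("side"); D.append(p["depth"]); s.append(status.get_state())
print([(a["force"].round(1).tolist(),a["eef_pos"].round(4).tolist()) for a in s[::3]])
p["depth"]=np.median(D,0).astype(np.float32); pickle.dump(p,open("side_m.pkl","wb")); pickle.dump(p,open("side_l.pkl","wb"))
X=cloud(p)
g=(.62315,.27452,np.radians(-5.8));c,sn=np.cos(g[2]),np.sin(g[2]);R=np.array([[c,-sn,0],[sn,c,0],[0,0,1]])
G=(X-[g[0],g[1],0])@R*1e3
def plane(q,dep,nm):
    ind=[i for i in range(3) if i!=dep]
    A=np.c_[q[:,ind],np.ones(len(q))]; w=np.ones(len(q))
    for _ in range(10):
        k,*_=np.linalg.lstsq(A*w[:,None],q[:,dep]*w,rcond=None); r=q[:,dep]-A@k; w=1/np.sqrt(1+(r/1.0)**2)
    print(nm,len(q),"coef",k.round(3),"mean",q.mean(0).round(1),"mad",np.median(abs(r)).round(2))
v,u=np.mgrid[:420,:560]
Q=G[195:230,185:235].reshape(-1,3); 
f=lambda x0,x1,y0,y1,z0,z1:Q[(Q[:,0]>x0)&(Q[:,0]<x1)&(Q[:,1]>y0)&(Q[:,1]<y1)&(Q[:,2]>z0)&(Q[:,2]<z1)]
plane(f(-44,-12,-30,22,29,36),2,"foot top z")
plane(f(-70,-50,-40,40,17,25),2,"table z")
plane(f(-50,-38,-25,21,22,31),0,"foot front x")
plane(f(-16,-4,8,20,38,62),0,"leg front x")
plane(f(-4,10,28,50,26,50),0,"fence face x")
plane(f(-40,-2,17,28,24,62),1,"end face y")
E
```

```text
[([-14.6, -0.5, 19.3], [0.603, 0.2763, 0.0342]), ([-14.4, 0.2, 19.8], [0.603, 0.2762, 0.0342]), ([-14.9, 0.9, 20.0], [0.603, 0.2762, 0.0342])]
foot top z 118 coef [ 2.1000e-02 -4.0000e-03  3.2703e+01] mean [-30.3  -0.   32. ] mad 0.59
table z 124 coef [3.0000e-03 0.0000e+00 2.0434e+01] mean [-60.3   1.8  20.3] mad 0.24
foot front x 43 coef [ 7.0000e-03 -2.6000e-02 -4.0978e+01] mean [-41.6  -2.2  26.3] mad 0.32
leg front x 40 coef [-0.02   0.025 -9.448] mean [-9.3 13.4 49.3] mad 0.65
fence face x 60 coef [ 0.005 -0.019  3.682] mean [ 3.1 39.2 37.8] mad 0.43
end face y 87 coef [ 8.0000e-03 -6.0000e-03  2.1838e+01] mean [-14.6  21.2  37.1] mad 0.73
```

carry_out --series '[0.0008,0,0,0,0.0015,0,0,0,0.0015,0,0,0,0.0015,0,0,0,0.0015,0,0,0]'

```text
clock: 18.65
eef_pos: [0.6029, 0.2763, 0.0342]
ee_rot: [-0.15, -3.125, -0.002]
force: [-18.3, -0.3, 22.9]
width: -0.0
```

```bash
python3 - <<'E'
from h import *
import pickle
s=status.get_state(); print(s["clock"],s["eef_pos"].round(4),s["force"].round(1),s["dq"].round(4),s["ft_torque"].round(2))
D=[]
for i in range(4): p=eyes.read_camera("side"); D.append(p["depth"])
p["depth"]=np.median(D,0).astype(np.float32); save(p,"final.png",(170,245,160,260),8)
X=cloud(p); g=(.62315,.27452,np.radians(-5.8));c,sn=np.cos(g[2]),np.sin(g[2]);R=np.array([[c,-sn,0],[sn,c,0],[0,0,1]])
Q=((X-[g[0],g[1],0])@R*1e3)[195:230,185:235].reshape(-1,3)
f=lambda x0,x1,y0,y1,z0,z1:np.median(Q[(Q[:,0]>x0)&(Q[:,0]<x1)&(Q[:,1]>y0)&(Q[:,1]<y1)&(Q[:,2]>z0)&(Q[:,2]<z1)],0).round(1)
print(f(-44,-12,-30,22,29,36),f(-70,-50,-40,40,17,25),f(-50,-38,-25,21,22,31),f(-4,10,28,50,26,50),f(-40,-2,17,28,24,62))
m=(np.linalg.norm(X[...,:2]-[.533,.416],axis=-1)<.025)&(X[...,2]>.036); q=X[m]; print("block",len(q),q.mean(0).round(4),np.percentile(q[:,2],[50,100]).round(4))
s=status.get_state(); print(s["force"].round(1))
E
```

```text
18.65 [0.6029 0.2763 0.0342] [-18.3  -0.3  22.9] [-0.0001 -0.0003 -0.0016  0.0011 -0.0009  0.0014 -0.002 ] [-0.14  3.24  0.01]
[-31.1   4.4  32.1] [-60.1   2.4  20.3] [-41.7  -0.8  26.6] [ 3.2 39.1 37. ] [-9.3 21.  32.3]
block 40 [0.5318 0.4156 0.0399] [0.0406 0.0424]
[-17.8  -0.8  22.8]
```

View pics/final.png

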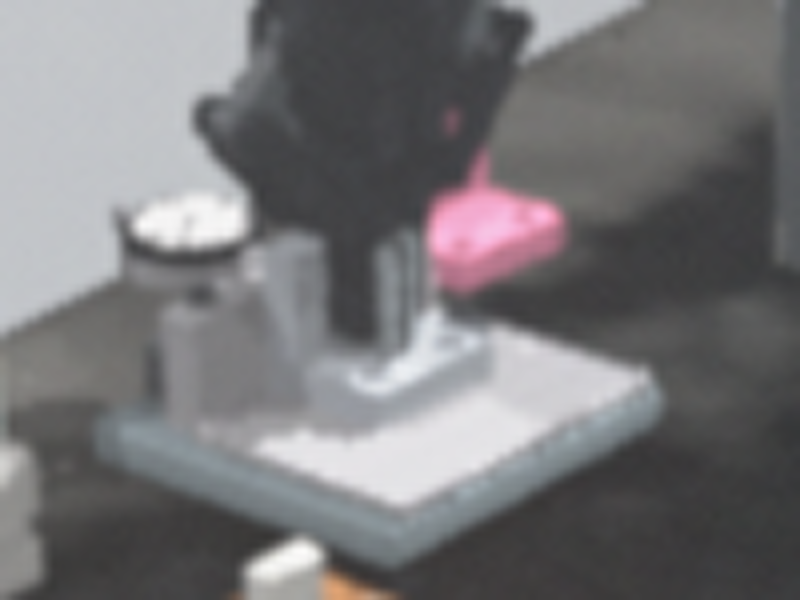

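```bash
python3 - <<'E'
from h import *
print(bot.close_job()); s=status.get_state(); print(s["clock"],s["force"].round(1),s["eef_pos"].round(4))
E
```

```text
the job is handed in; nothing more can be done
None
the job is handed in; nothing more can be done
```

The setting block is back in its own slot, and the silver bracket is pressed home in the gauge. I handed in at about 19 s with the arm still holding the push. No verdict was reported.

- **Setting block:** I gripped it across its 9 mm thickness and lowered it into the medium slot until it bottomed at the expected height with about 7 N, then let go. It stands upright, and its top reads the same height as the small block's (40.6 against 40.5 mm).
- **Bracket:** I carried it by its leg onto the table, felt it touch the end stop, slid it to the fence and let go. I then pushed it home with the closed fingers in the inside corner.
- **Push at hand-in:** about 18 N towards the fence and 23 N down, and steady. Adding 3 N towards the fence did not move it, so it is hard against the fence.
- **Last depth check:** the foot's top is 11.8 mm above the table (nominal 12) and its free edge 44.9 mm from the fence (nominal 45).

These checks are weaker or did not fully agree:

- **Probe and pin:** I could not read either directly. I infer both are pushed in from those distances.
- **Position along the fence:** depth put the bracket's end about 2 mm beyond where the stop should hold it. I took that as camera error, because the stop blocks any further travel.
- **Squareness:** the shadowed picture made the leg look slanted, and a line fit there read about 10 to 12° off square. Depth did not support that yaw, but the leg-front plane leaned about 0.04 rad against the fence (the limit itself). I put that down to noise in the few leg pixels.

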